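# Swap the full tube rack at the back of the sample carton for an empty one

### The job

Swap the tube racks in the small teal carton. First stand both the swab box and the wipes canister, which block the way, in the steel side tray; then lift the full rack out from behind them and set it flat inside the docking frame on the mat, keeping it upright. Finally put the empty rack in the full one's place at the back of the carton and the swab box and canister back in front of it, each upright on the same spot as at the start, with the box square to the carton.

Things in the scene. Friction and masses are not known exactly. Their poses are not given: they have to be found in the camera images.
- swab_box: upright cardboard box, 60 (x) x 56 (y) x 120 (z) mm, about 0.15 kg, with a paler paper band round it. Origin at the centre of its underside, z up. It starts in the front half of the carton, left or right, its sides parallel to the carton's to within a few degrees.
- canister: upright round white wipes canister with a grey lid, 60 mm diameter, 116 mm high, about 0.3 kg. Origin at the centre of its underside, z up. It starts in the front half of the carton, on the side that the swab box does not take; about 38 mm lie between the two.
- full_rack: white block-shaped tube rack, 50 (x) x 120 (y) x 60 (z) mm, with ten blue-capped tubes whose caps stand up to 80 mm above its underside; about 0.28 kg. Origin at the centre of its underside, z up. It starts at the back of the carton, about 9 mm behind the swab box and canister and with its long side across the carton, so its front side cannot be reached until both are cleared.
- empty_rack: the same white tube rack, 50 (x) x 120 (y) x 60 (z) mm, without tubes (ten dark holes in its top); about 0.16 kg. Origin at the centre of its underside, z up. It starts on the bare half of the mat.
- carton: small, shallow teal open carton (not the big teal stock box full of tubes at the far edge of the table), fixed to the table during a run; outside 138 (x) x 184 (y) x 22 (z) mm, walls and floor 4 mm thick. Origin at the centre of its underside; x points to its back (away from the robot), y to its left. At the start the swab box and canister stand at about x = -31, y = +48 or -48 mm, on the floor at z = 4 mm. Box, canister and rack together leave only about 20 mm spare in x.
- carton_back (a point): the centre of the rack's place at the back of the carton, on the carton's floor (carton x = 33 mm, y = 0, z = 4 mm); axes as the carton's. The full rack starts here to within 3 mm, and the empty one belongs here, its long side along y; either way round will do.
- tray: empty shallow steel side tray, fixed; outside 220 (x) x 130 (y) x 14 (z) mm, walls and floor 3 mm thick. Origin at the centre of its underside, x along its length. The box and canister fit side by side along x.
- mat: dark flat mat, fixed, 250 (x) x 160 (y) x 4 (z) mm. Origin at the centre of its underside. A raised white docking frame stands on its -x half (toward the robot); the empty rack starts on its +x half, about x = 65 mm.
- frame (a point): the centre of the docking frame, on the mat's top surface (mat x = -65 mm, y = 0, z = 4 mm); axes as the mat's. The frame is a lip 6 mm above the mat, clear inside 66 (x) x 136 (y) mm; the full rack stands inside it with its long side along y, either way round.
Mind the look-alikes: they are no part of the job. What is shaped like the swab_box but green is not meant.

How it is judged:
On the way, in this order (a step that is already met when the one before it is completed fails the run):
1. the swab box and the canister both stand upright in the tray, with the full rack still in its place (x of swab_box in the frame of tray between -0.09 and 0.09 m and y of swab_box in the frame of tray between -0.045 and 0.045 m and z of each of swab_box, canister in the frame of tray below 0.01 m and angle between each of swab_box, canister's own z axis and vertical below 0.1 rad and x of canister in the frame of tray between -0.09 and 0.09 m and y of canister in the frame of tray between -0.045 and 0.045 m and distance of full_rack from where it was at the start of the episode below 0.02 m), for 0.2 s.
2. the full rack stands in the docking frame, the box and canister still in the tray (x of full_rack in the frame of frame between -0.012 and 0.012 m and y of full_rack in the frame of frame between -0.012 and 0.012 m and z of full_rack in the frame of frame between -0.004 and 0.004 m and angle between full_rack's own z axis and vertical below 0.06 rad and x of swab_box in the frame of tray between -0.09 and 0.09 m and y of swab_box in the frame of tray between -0.045 and 0.045 m and z of each of swab_box, canister in the frame of tray below 0.01 m and angle between each of swab_box, canister's own z axis and vertical below 0.1 rad and x of canister in the frame of tray between -0.09 and 0.09 m and y of canister in the frame of tray between -0.045 and 0.045 m), for 0.2 s.
At the end, for the whole second after the job is handed in: Full rack flat in the frame, within 12 mm of its centre in x and y; empty rack flat on the carton floor, within 15 mm (x) and 18 mm (y) of the back place; swab box and canister upright in the carton within 15 mm of their starts; empty rack and box squared to the carton to 0.2 rad; all at rest (x of full_rack in the frame of frame between -0.012 and 0.012 m and y of full_rack in the frame of frame between -0.012 and 0.012 m and z of full_rack in the frame of frame between -0.004 and 0.004 m and angle between each of full_rack, empty_rack, swab_box, canister's own z axis and vertical below 0.06 rad and x of empty_rack in the frame of carton_back between -0.015 and 0.015 m and y of empty_rack in the frame of carton_back between -0.018 and 0.018 m and z of empty_rack in the frame of carton_back between -0.005 and 0.005 m and angle between the x axis of empty_rack and the x axis of carton, either way round below 0.2 rad and distance of each of swab_box, canister from where it was at the start of the episode below 0.015 m and z of each of swab_box, canister in the frame of carton below 0.009 m and (angle between the x axis of swab_box and the x axis of carton, either way round below 0.2 rad or angle between the x axis of swab_box and the y axis of carton, either way round below 0.2 rad) and linear speed of each of full_rack, empty_rack, swab_box, canister below 0.02 m/s and angular speed of each of full_rack, empty_rack, swab_box, canister below 0.2 rad/s); the robot touches nothing.
It fails at once if the full rack is tipped by more than 0.5 rad (angle between full_rack's own z axis and vertical above 0.5 rad).
It also fails if it takes over 152 s, if anything falls off the work surface, if the arm or the gripper's body presses on something with over 40 N, if the wrist force passes 120 N, or if a joint passes its speed limit or range.

### The arm

A 6-joint arm with a two-finger parallel gripper is mounted at the origin on the work surface. World frame = base frame: x ahead of the robot, y to its left, z up, the work surface at z = 0. Lengths are in m, angles in rad, forces in N, time in s.
With the tool pointing down it reaches from about 0.35 to 0.85 m from the base axis. Payload 8.1 kg.
Tool frame: the origin (TCP) lies midway between the tips of the shut fingers; the grasp point (between the pads) lies 19 mm behind it; z points along the fingers, y is the direction in which the jaws open and shut (so a half turn about z gives the same grasp; the last joint's range is limited). The gripper opens to 93 mm and grips with 3 to 60 N. Pads are 15 mm wide; open, the fingers measure 128 mm over their backs; the gripper's body (75 mm by 188 mm) begins 65 mm behind the grasp point.
Start: joints at [-1.199, 0.13, 1.488, -0, 1.523, -0.085], TCP at [0.265, -0.538, 0.198] pointing down, gripper open.
Joint ranges: [-2.96, 2.96], [-0.89, 2.26], [0.02, 2.5], [-1.34, 4.48], [0, 2.73], [-2.66, 2.66]. Speed limits (rad/s): [2.39, 2.39, 2.79, 3.14, 3.14, 3.14].

### API

Orientations are given as a rotation vector (axis times angle).
In Python, from plant import robot gives the robot as it stands. The module is installed in compiled form; this text tells all that it offers.
- The arm moves only by the shell command python3 -m pendant 'ROWS' [FORCE]. ROWS is JSON, a list of rows, each an object with "translation": the shift along the tool's x, y, z in mm, a list of three; "twist": the turn, a rotation vector about the tool's x, y, z in rad, a list of three; "grip": the opening, from -1 (shut) to 1 (fully open). A call has exactly 10 rows; each row shifts and turns the pose as measured when the row begins, along the tool's axes as they then stand; what a row does not reach is not made up. A row lasts 1/10 s, in which the tool goes at most 50 mm and 8.59 degrees, less where a joint would pass 70% of its speed; a pose out of reach is approached as far as the arm can. A call is refused whole if a number of a shift passes 50 or a number of a turn 0.15, either way. A call with a gripper value outside its range is refused whole. The fingers move at their own pace and stop on an object; FORCE is the grip in N (left out, the last holds). Time passes only in rows, so rows that do not move let the fingers close, or fill a call up. It gives the time, the measured TCP pose, the force and the opening at its end, in the units of the state.
- robot.read_state(): the state, without advancing time (a new reading comes with each control period).
- robot.read_camera(name): name is "scene" or "side" or "wrist"; returns (picture, depth): 480x640x3 uint8, red, green, blue; 480x640 float32, m along the optical axis (not along the pixel's ray), 0 where there is no reading.
- robot.camera_info(name): a dict with "vertical_fov" (degrees; the focal length in pixels is half the picture's height over the tangent of half this angle, whatever the lens; pixels are square), "cx", "cy" (the principal point, pixels), "cam_to_world" (4x4, takes a point from camera to world coordinates). Camera axes: x right, y up, looking along -z (the intrinsics and any distortion apply to the point x, -y, -z); pixel columns grow to the right and rows downward; lengths in m; the calibration is good to about 2 mm. A picture is of the moment at which its call begins: read the wrist's pose just before it. camera_info takes no time and is no camera call; for the wrist camera it gives the pose at the moment of the call.
- robot.close_job(): hands the job in, once; it reports no verdict.
The state is a dict: "t": time; "q": joint angles; "dq": joint speeds; "joint_torque": joint torques, N m; "tool_pos": TCP position; "orientation": TCP orientation; "force": force on the tool from outside, world axes, zero at the start; "wrist_torque": the same for the moment, N m; "opening": finger opening in m.
Only numpy, scipy, OpenCV 4.12 (cv2) and the standard library are available. Lean on these libraries where they do the work, as an engineer would, in place of code of your own. Each camera call takes 0.05 s, during which the arm holds its last target. There are 200 camera calls.

## Working session

There is one attempt and no reset: what is moved stays moved. The work goes in short steps, Python scripts to look and compute and a shell command to move; the robot and the scene stay as the last step left them, time stands still between calls to the robot, and variables do not carry over. Pictures are saved under pics/ and viewed, about 12 in all and at most 16, crops included, and the job is handed in when it is done.

```bash
mkdir -p pics; ls
cat > h.py <<'E'
import numpy as np, cv2, json
from plant import robot
from scipy.spatial.transform import Rotation as R
def shot(n,save=None):
    ci=robot.camera_info(n); im,d=robot.read_camera(n)
    if save: cv2.imwrite('pics/'+save,im[...,::-1])
    return ci,im,d
def cloud(ci,d):
    f=240/np.tan(np.radians(ci['vertical_fov'])/2)
    v,u=np.mgrid[:480,:640]
    P=np.stack([(u-ci['cx'])/f*d,-(v-ci['cy'])/f*d,-d],-1)
    T=np.array(ci['cam_to_world']); return P@T[:3,:3].T+T[:3,3]
E
python3 - <<'E'
from h import *
print(robot.read_state())
for n in('scene','side','wrist'):
    ci,im,d=shot(n,n+'0.png'); print(n,ci); np.savez(n+'0.npz',im=im,d=d,P=cloud(ci,d))
a=[cv2.imread(f'pics/{n}0.png') for n in('scene','side')]
E
```

```text
pics
{'t': 0.0, 'q': array([-1.19936992e+00,  1.31150905e-01,  1.48925225e+00, -2.44085831e-05,
        1.52298776e+00, -8.53767544e-02]), 'dq': array([-0.00070026, -0.00048689, -0.00131352, -0.00077496, -0.00047233,
       -0.00187295]), 'joint_torque': array([ 2.32472106e-03, -5.59826875e+01, -4.91764104e+01,  7.71327596e-02,
        3.53299279e-02, -1.77747643e-04]), 'tool_pos': array([ 0.26445699, -0.53791499,  0.19710844]), 'orientation': array([-3.05827335e+00, -7.10921850e-01,  4.40281608e-04]), 'force': array([0.27742506, 0.08182212, 0.40340478]), 'wrist_torque': array([-0.03557024,  0.01123704,  0.02044235]), 'opening': 0.09333077632068107}
scene {'vertical_fov': 43.444534484218664, 'cx': 312.0875363532981, 'cy': 246.39820768125878, 'cam_to_world': array([[-0.2641585 , -0.73687434,  0.62228329,  1.16022346],
       [ 0.96438374, -0.19271892,  0.18117236,  0.19437259],
       [-0.0135755 ,  0.6479781 ,  0.76153797,  0.84936733],
       [ 0.        ,  0.        ,  0.        ,  1.        ]])}
side {'vertical_fov': 50.71024473784542, 'cx': 320.2162744859406, 'cy': 245.26496265722193, 'cam_to_world': array([[ 0.99196552,  0.10057086, -0.07674572,  0.42628665],
       [-0.12649545,  0.77978546, -0.61313419, -0.53687477],
       [-0.00181824,  0.61791596,  0.78624205,  0.70225924],
       [ 0.        ,  0.        ,  0.        ,  1.        ]])}
wrist {'vertical_fov': 69.66186376421801, 'cx': 316.84325568709613, 'cy': 237.19218663727358, 'cam_to_world': array([[ 0.44212187,  0.86338311,  0.2431005 ,  0.33123269],
       [-0.89695368,  0.42603658,  0.11818178, -0.5050196 ],
       [-0.00153355, -0.27030064,  0.96277475,  0.3829597 ],
       [ 0.        ,  0.        ,  0.        ,  1.        ]])}
```

View pics/scene0.png

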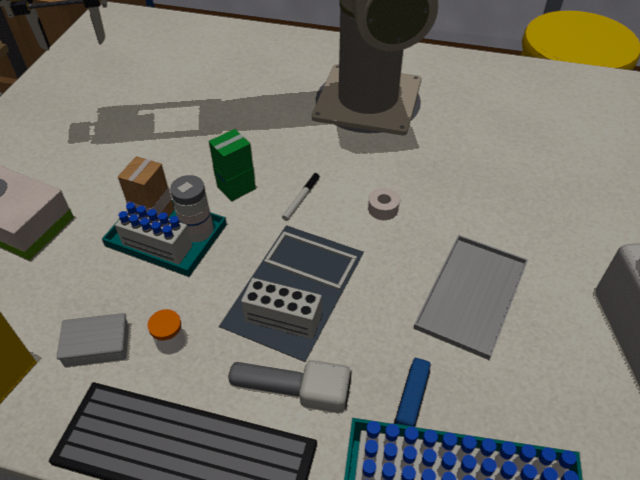

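View pics/side0.png

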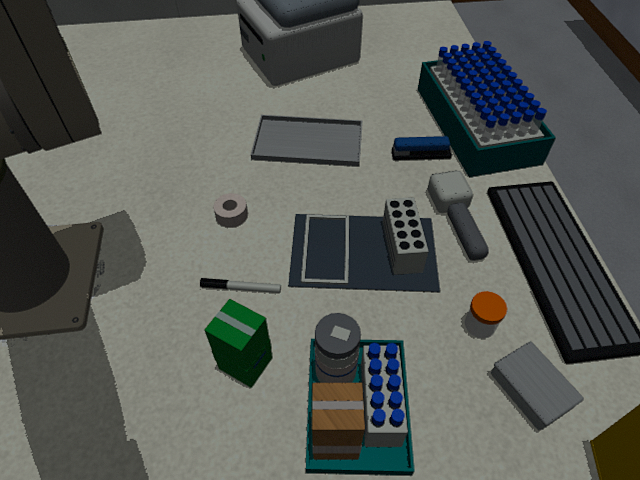

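Scene: swab box is brown at (145,183) and the green box at (233,165) is a decoy. The canister is at (190,208), full rack (152,235), small carton (165,240), empty rack (283,305), mat with frame (312,260), and tray (470,295). Other look-alikes are the big teal stock box (465,450), the orange-capped jar (165,330) and the grey blocks (93,338). In the side view the swab box is at (338,418), canister (338,340), full rack (385,390) and empty rack (405,240).

```bash
cat > m.py <<'E'
from h import *
# fit of top faces from depth clouds: points in pixel ROI, height window
def rect(P,m,name):
    q=P[m]; 
    if len(q)<20: print(name,'few',len(q)); return
    lo=q[:,:2]; r=cv2.minAreaRect((lo*1000).astype(np.float32))
    print(name,len(q),'c',np.round(r[0],1),'size',np.round(r[1],1),'ang',round(r[2],1),'z',np.round(np.median(q[:,2])*1000,1))
def big(m):
    m=cv2.morphologyEx(m.astype(np.uint8),cv2.MORPH_OPEN,np.ones((3,3)))
    n,l,s,_=cv2.connectedComponentsWithStats(m); 
    return l==1+np.argmax(s[1:,4]) if n>1 else m>0
E
python3 - <<'E'
from m import *
roi={'scene':dict(box=(110,170,145,215),can=(165,172,215,245),full=(110,200,195,265),empty=(235,275,330,340),carton=(100,195,230,275),mat=(215,220,370,360),tray=(410,230,530,360)),
'side':dict(box=(305,375,370,462),can=(310,310,365,390),full=(360,338,410,450),empty=(380,190,430,275),carton=(300,335,418,475),mat=(285,205,445,295),tray=(245,110,370,170))}
for n in roi:
    z=np.load(n+'0.npz'); im,P=z['im'],z['P']; hsv=cv2.cvtColor(im,cv2.COLOR_RGB2HSV); H,S,V=[hsv[...,i].astype(int) for i in range(3)]
    Z=P[...,2]; print(n,'table z',np.median(Z[240:300,400:420 if n=='scene' else 500])*1000)
    def r(k):
        x0,y0,x1,y1=roi[n][k]; m=np.zeros(Z.shape,bool); m[y0:y1,x0:x1]=1; return m
    zw=lambda a,b:(Z>a)&(Z<b)
    rect(P,big(r('box')&zw(.116,.132)&(S>0)),'box')
    rect(P,big(r('can')&zw(.113,.130)&(S<90)),'can')
    rect(P,big(r('full')&zw(.058,.070)),'fullwhite')
    rect(P,r('full')&zw(.078,.092)&(S>120),'fullcaps')
    rect(P,big(r('empty')&zw(.058,.070)),'empty')
    rect(P,big(r('carton')&(S>100)&(H>75)&(H<100)&zw(.015,.03)),'cartonrim')
    rect(P,big(r('mat')&zw(-.004,.009)&(V<110)),'mat')
    rect(P,big(r('mat')&(V>130)&zw(.002,.018)),'frame')
    t=r('tray')&zw(.008,.022); rect(P,big(t),'trayrim')
    rect(P,big(r('tray')&zw(-.002,.02)&(V<150)),'tray')
E
```

```text
scene table z 0.26481485631024704
box 355 c [ 490.4 -328.2] size [35.4 52.2] ang 7.0 z 124.0
can 713 c [ 488.3 -225.8] size [61.4 57.5] ang 28.0 z 120.2
fullwhite 621 c [ 542.9 -282.3] size [120.8  50.8] ang 82.7 z 64.2
fullcaps 703 c [ 531.8 -281.5] size [107.1  62.5] ang 81.5 z 83.6
empty 2023 c [635.1 -11.5] size [120.9  53.4] ang 87.0 z 64.3
cartonrim 684 c [ 512.2 -280.2] size [188.5 138.5] ang 82.7 z 21.2
mat 4425 c [566.3 -12.8] size [163.2 252.8] ang 80.3 z 4.3
frame few 0
trayrim 165 c [615.2 291.7] size [72.9  7.3] ang 75.6 z 13.2
tray 8520 c [496.8 287.7] size [134.1 236.7] ang 77.3 z 3.7
side table z 1.2232686547651306
box 2502 c [ 472.9 -323.6] size [56.5 60. ] ang 82.8 z 124.0
can 1561 c [ 487.  -227.8] size [58.8 58.8] ang 11.1 z 119.9
fullwhite 1451 c [ 542.2 -284.3] size [120.1  50.2] ang 82.6 z 63.8
fullcaps 1331 c [ 538.  -296.6] size [134.3  49.7] ang 74.3 z 83.8
empty 1734 c [635.6 -13. ] size [121.7  50.5] ang 87.6 z 63.9
cartonrim 986 c [ 508.5 -291. ] size [164.6 137.8] ang 81.5 z 21.6
mat 5606 c [568.2 -10.4] size [167.7 253.2] ang 79.9 z 3.8
frame few 0
trayrim 45 c [606.6 329.8] size [ 6.7 30.2] ang 73.7 z 11.7
tray 6933 c [502.6 300.9] size [195.6 275.7] ang 82.8 z 2.3
```

Run:
```python
import cv2,numpy as np
a=cv2.imread('pics/scene0.png')[130:290,80:260]; b=cv2.imread('pics/side0.png')[300:480,290:430]
a=cv2.resize(a,None,fx=2.2,fy=2.2); b=cv2.resize(b,None,fx=2.8,fy=2.8)
h=max(a.shape[0],b.shape[0]); f=lambda i:np.pad(i,((0,h-i.shape[0]),(0,0),(0,0)))
c=np.hstack([f(a),f(b)])
cv2.imwrite('pics/crop1.png',cv2.resize(c,(790,int(c.shape[0]*790/c.shape[1]))))
```

```text
(no output)
```

View pics/crop1.png

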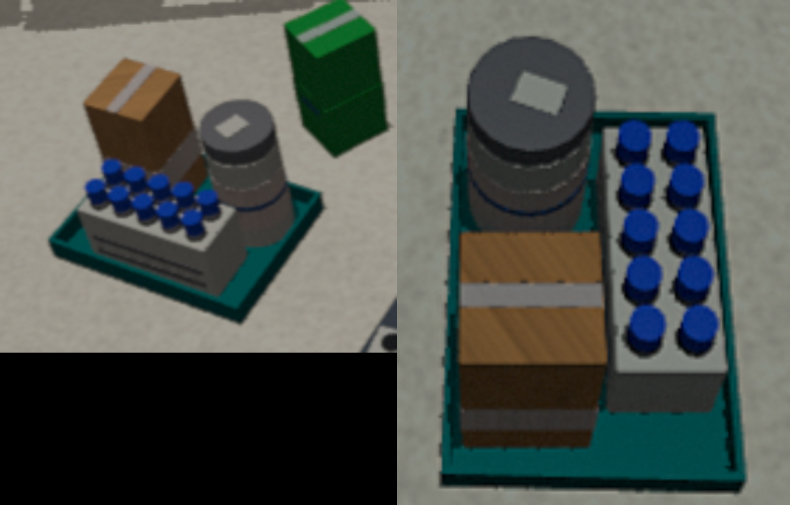

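Crop: the brown box with the pale band and the grey-lidded canister stand in front of the blue-capped rack, in the small teal carton. The green box is outside it. Measured centres match the given carton layout to about 3 mm.

```bash
cat > g.py <<'E'
# python3 g.py x y z(mm TCP) jawyaw(deg): prints needed twist, then shift in tool axes before and after the twist
from h import *; import sys
def go(x,y,z,yaw):
    s=robot.read_state(); R0=R.from_rotvec(s['orientation']); a=np.radians(yaw); best=None
    for k in(0,np.pi):
        j=np.array([np.cos(a+k),np.sin(a+k),0]); zt=np.array([0,0,-1.]); R1=R.from_matrix(np.c_[np.cross(j,zt),j,zt])
        tw=(R0.inv()*R1).as_rotvec(); q6=s['q'][5]+tw[2]
        if abs(q6)<2.5 and (best is None or np.linalg.norm(tw)<np.linalg.norm(best[0])): best=(tw,R1,q6)
    tw,R1,q6=best; d=np.array([x,y,z])-s['tool_pos']*1000
    print('t',round(s['t'],2),'tcp',np.round(s['tool_pos']*1000,1),'open',round(s['opening']*1000,1),'F',np.round(s['force'],1))
    print('twist',np.round(tw,4),'q6->',round(q6,2),'| shift now',np.round(R0.inv().apply(d),1),'| after twist',np.round(R1.inv().apply(d),1))
    print('tool axes in world after twist: x',np.round(R1.as_matrix()[:,0],2),'y',np.round(R1.as_matrix()[:,1],2))
if __name__=='__main__': go(*map(float,sys.argv[1:5]))
E
python3 g.py 473.2 -323.7 200 82.7
python3 - <<'E'
from h import *
Ps=[np.load(n+'0.npz')['P'].reshape(-1,3) for n in('scene','side')]
P=np.vstack(Ps)
for x0,x1,y0,y1 in [(.25,.6,-.7,-.45),(.25,.42,-.45,-.2),(.3,.45,-.2,.1),(.45,.7,-.19,.2),(.45,.62,.2,.4)]:
    m=(P[:,0]>x0)&(P[:,0]<x1)&(P[:,1]>y0)&(P[:,1]<y1); print((x0,x1,y0,y1),m.sum(),np.percentile(P[m,2],[50,99.5]).round(3))
# frame: white line pixels inside mat, cast on z=10mm
for n in('scene','side'):
    z=np.load(n+'0.npz'); im,Q=z['im'],z['P']; g=im.min(-1)
    c=np.array([.503,0]); m=(np.abs(Q[...,0]-.503)<.06)&(np.abs(Q[...,1])<.09)&(Q[...,2]<.03)
    print(n,np.percentile(g[m],[10,50,90,98]))
    k=m&(g>110)&(Q[...,2]>.005); q=Q[k]; 
    k2=cv2.morphologyEx(k.astype(np.uint8),cv2.MORPH_CLOSE,np.ones((3,3))); nn,l,s,_=cv2.connectedComponentsWithStats(k2)
    k=(l==1+np.argmax(s[1:,4]))&k; q=Q[k]; r=cv2.minAreaRect((q[:,:2]*1000).astype(np.float32)); print('frame',len(q),r,np.median(q[:,2]))
E
```

```text
t 0.15 tcp [ 264.5 -538.1  197.4] open 93.2 F [-0.1 -0.3  0.2]
twist [-1.400e-03  3.000e-04  5.842e-01] q6-> 0.5 | shift now [ 281.9 -100.3   -2.5] | after twist [ 179.8 -239.1   -2.6]
tool axes in world after twist: x [ 0.99 -0.13  0.  ] y [-0.13 -0.99  0.  ]
(0.25, 0.6, -0.7, -0.45) 13946 [0.002 0.702]
(0.25, 0.42, -0.45, -0.2) 19848 [0.    0.122]
(0.3, 0.45, -0.2, 0.1) 21405 [0.001 0.122]
(0.45, 0.7, -0.19, 0.2) 50322 [0.002 0.066]
(0.45, 0.62, 0.2, 0.4) 15028 [0.002 0.016]
scene [ 48.  51. 141. 147.]
frame 548 ((501.6455383300781, -2.0549774169921875), (149.9598846435547, 81.34746551513672), 80.11656188964844) 0.010278025658741585
side [ 31.  35. 126. 133.]
frame 519 ((503.375732421875, -1.370880126953125), (149.37387084960938, 76.79740142822266), 80.43280792236328) 0.009742997202063619
```

```bash
python3 -m pendant '[{"translation":[0,0,0],"twist":[0,0,0.147],"grip":0.7},{"translation":[0,0,0],"twist":[0,0,0.147],"grip":0.7},{"translation":[0,0,0],"twist":[0,0,0.147],"grip":0.7},{"translation":[0,0,0],"twist":[0,0,0.147],"grip":0.7},{"translation":[30,-40,0],"twist":[0,0,0],"grip":0.7},{"translation":[30,-40,0],"twist":[0,0,0],"grip":0.7},{"translation":[30,-40,0],"twist":[0,0,0],"grip":0.7},{"translation":[30,-40,0],"twist":[0,0,0],"grip":0.7},{"translation":[30,-40,0],"twist":[0,0,0],"grip":0.7},{"translation":[30,-40,0],"twist":[0,0,0],"grip":0.7}]' 20; python3 g.py 473.2 -323.7 200 82.7
```

```text
t: 1.15
tool_pos: [0.4757, -0.3275, 0.1931]
orientation: [-3.126, 0.254, 0.008]
force: [0.2, -0.9, -0.7]
opening: 0.0792
t 1.15 tcp [ 475.7 -327.5  193.1] open 79.2 F [ 0.2 -0.9 -0.7]
twist [-0.0049  0.0056 -0.035 ] q6-> 1.01 | shift now [-3.2 -3.3 -6.8] | after twist [-3.  -3.4 -6.9]
tool axes in world after twist: x [ 0.99 -0.13  0.  ] y [-0.13 -0.99  0.  ]
```

```bash
python3 -m pendant '[{"translation":[-3,-3,0],"twist":[-0.005,0.006,-0.035],"grip":0.7},{"translation":[0,0,0],"twist":[0,0,0],"grip":0.7},{"translation":[0,0,0],"twist":[0,0,0],"grip":0.7},{"translation":[0,0,0],"twist":[0,0,0],"grip":0.7},{"translation":[0,0,0],"twist":[0,0,0],"grip":0.7},{"translation":[0,0,0],"twist":[0,0,0],"grip":0.7},{"translation":[0,0,0],"twist":[0,0,0],"grip":0.7},{"translation":[0,0,0],"twist":[0,0,0],"grip":0.7},{"translation":[0,0,0],"twist":[0,0,0],"grip":0.7},{"translation":[0,0,0],"twist":[0,0,0],"grip":0.7}]'; python3 g.py 473.2 -323.7 71 82.7
python3 - <<'E'
from m import *
ci,im,d=shot('wrist','w1.png'); P=cloud(ci,d); Z=P[...,2]; np.savez('w1.npz',im=im,d=d,P=P)
b=big((Z>.119)&(Z<.130)&(P[...,1]<-.28)); rect(P,b,'box')
b=big((Z>.114)&(Z<.126)&(P[...,1]>-.28)); rect(P,b,'can')
E
```

```text
t: 2.15
tool_pos: [0.4734, -0.323, 0.1919]
orientation: [-3.134, 0.2, 0.002]
force: [0.7, -0.6, -0.1]
opening: 0.0791
t 2.15 tcp [ 473.4 -323.   191.9] open 79.1 F [ 0.7 -0.6 -0.1]
twist [-0.0014  0.0011 -0.0001] q6-> 1.01 | shift now [ -0.    0.9 120.9] | after twist [-1.000e-01  7.000e-01  1.209e+02]
tool axes in world after twist: x [ 0.99 -0.13  0.  ] y [-0.13 -0.99  0.  ]
box 5391 c [ 471.1 -322.4] size [56.  60.2] ang 82.9 z 123.3
can 4420 c [ 485.4 -226.4] size [59.2 59.1] ang 74.3 z 119.3
```

View pics/w1.png

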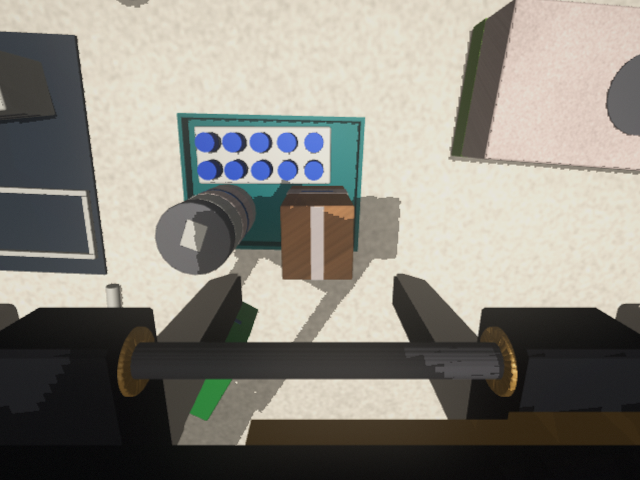

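The wrist view shows the box top at (317,240) between the fingers, the canister at (193,238) and the rack behind at (262,155). All agree with the fixed cameras to within about 2 mm.

```bash
python3 -m pendant '[{"translation":[0,0,30],"twist":[0,0,0],"grip":0.7},{"translation":[0,0,30],"twist":[0,0,0],"grip":0.7},{"translation":[0,0,30],"twist":[0,0,0],"grip":0.7},{"translation":[0,0,28],"twist":[0,0,0],"grip":0.7},{"translation":[0,0,0],"twist":[0,0,0],"grip":0.7},{"translation":[0,0,0],"twist":[0,0,0],"grip":0.7},{"translation":[0,0,0],"twist":[0,0,0],"grip":-1},{"translation":[0,0,0],"twist":[0,0,0],"grip":-1},{"translation":[0,0,0],"twist":[0,0,0],"grip":-1},{"translation":[0,0,0],"twist":[0,0,0],"grip":-1}]' 18; python3 g.py 473.2 -323.7 71 82.7
```

```text
t: 3.2
tool_pos: [0.4782, -0.3258, 0.0792]
orientation: [3.129, -0.198, 0.015]
force: [-0.3, -0.0, -0.7]
opening: 0.0566
t 3.2 tcp [ 478.2 -325.8   79.2] open 56.6 F [-0.3 -0.  -0.7]
twist [ 0.0053 -0.0099  0.0012] q6-> 1.01 | shift now [-5.3 -1.5  8.1] | after twist [-5.3 -1.5  8.2]
tool axes in world after twist: x [ 0.99 -0.13  0.  ] y [-0.13 -0.99  0.  ]
```

```bash
python3 -m pendant '[{"translation":[0,0,-10],"twist":[0,0,0],"grip":-1},{"translation":[0,0,-20],"twist":[0,0,0],"grip":-1},{"translation":[0,0,-30],"twist":[0,0,0],"grip":-1},{"translation":[0,0,-35],"twist":[0,0,0],"grip":-1},{"translation":[0,0,-35],"twist":[0,0,0],"grip":-1},{"translation":[0,0,-30],"twist":[0,0,0],"grip":-1},{"translation":[0,-20,0],"twist":[0.005,-0.01,0],"grip":-1},{"translation":[0,-35,0],"twist":[0,0,0],"grip":-1},{"translation":[0,-40,0],"twist":[0,0,0],"grip":-1},{"translation":[0,-40,0],"twist":[0,0,0],"grip":-1}]'; python3 g.py 455 270 225 82.7
python3 - <<'E'
from h import *
for n in('scene','side'):
    z=np.load(n+'0.npz'); im,Q=z['im'],z['P']; hsv=cv2.cvtColor(im,cv2.COLOR_RGB2HSV)
    m=(np.abs(Q[...,0]-.5)<.2)&(np.abs(Q[...,1]-.29)<.14)
    k=m&(Q[...,2]>.007)&(Q[...,2]<.03)
    k=cv2.morphologyEx(k.astype(np.uint8),cv2.MORPH_CLOSE,np.ones((5,5))); nn,l,s,_=cv2.connectedComponentsWithStats(k)
    o=np.argsort(-s[1:,4])[:3]+1
    for i in o:
        q=Q[l==i]; r=cv2.minAreaRect((q[:,:2]*1000).astype(np.float32)); print(n,s[i],np.round(r[0]),np.round(r[1]),r[2])
    q=Q[k>0]; r=cv2.minAreaRect((q[:,:2]*1000).astype(np.float32)); print('all',r)
E
```

```text
t: 4.2
tool_pos: [0.4932, -0.1919, 0.2545]
orientation: [3.13, -0.211, 0.008]
force: [0.5, -0.6, -2.7]
opening: 0.0557
t 4.2 tcp [ 493.2 -191.9  254.5] open 55.7 F [ 0.5 -0.6 -2.7]
twist [ 0.0042 -0.0054 -0.007 ] q6-> 1.23 | shift now [ -99.9 -452.7   27.1] | after twist [ -96.6 -453.3   29.5]
tool axes in world after twist: x [ 0.99 -0.13  0.  ] y [-0.13 -0.99  0.  ]
scene [ 414  235  115  124 1191] [771. 228.] [130. 774.] 77.46749114990234
scene [426 370   5  16  21] [916. 216.] [  2. 491.] 84.68815612792969
scene [409 367   2   6   6] [679. 208.] [1. 8.] 83.44876098632812
all ((738.578125, 284.2972412109375), (841.1674194335938, 189.5312042236328), 0.6586393117904663)
side [251 115 112  50 975] [422. -79.] [891. 220.] 77.30754852294922
side [392 143  18  17 192] [ 567. -154.] [815.  36.] 72.39640808105469
side [303 138   1   1   1] [495. 293.] [0. 0.] 0.0
all ((470.6370849609375, -90.1861572265625), (891.2827758789062, 318.32781982421875), 77.4379653930664)
```

```bash
python3 -m pendant '[{"translation":[-10,-45,0],"twist":[0.004,-0.005,-0.007],"grip":-1},{"translation":[-10,-45,0],"twist":[0,0,0],"grip":-1},{"translation":[-10,-45,0],"twist":[0,0,0],"grip":-1},{"translation":[-10,-45,0],"twist":[0,0,0],"grip":-1},{"translation":[-10,-45,0],"twist":[0,0,0],"grip":-1},{"translation":[-10,-45,0],"twist":[0,0,0],"grip":-1},{"translation":[-10,-45,0],"twist":[0,0,0],"grip":-1},{"translation":[-10,-40,0],"twist":[0,0,0],"grip":-1},{"translation":[-10,-30,0],"twist":[0,0,0],"grip":-1},{"translation":[-5,-15,0],"twist":[0,0,0],"grip":-1}]'; python3 g.py 455 270 225 82.7
python3 - <<'E'
from h import *
for n in('scene','side'):
    z=np.load(n+'0.npz'); im,Q=z['im'],z['P']; 
    k0=(np.abs(Q[...,0]-.5)<.2)&(np.abs(Q[...,1]-.29)<.14)&(Q[...,2]>.007)&(Q[...,2]<.03)
    k=cv2.morphologyEx(k0.astype(np.uint8),cv2.MORPH_CLOSE,np.ones((5,5))); nn,l,s,_=cv2.connectedComponentsWithStats(k)
    i=np.argmax(s[1:,4])+1; q=Q[(l==i)&k0]; print(n,len(q),cv2.minAreaRect((q[:,:2]*1000).astype(np.float32)))
E
```

```text
t: 5.2
tool_pos: [0.4463, 0.2356, 0.2646]
orientation: [-3.133, 0.198, -0.02]
force: [0.7, 1.3, -1.2]
opening: 0.0562
t 5.2 tcp [446.3 235.6 264.6] open 56.2 F [ 0.7  1.3 -1.2]
twist [-0.0033 -0.0128  0.0013] q6-> 2.08 | shift now [  3.8 -35.1  39.8] | after twist [  4.3 -35.2  39.6]
tool axes in world after twist: x [ 0.99 -0.13  0.  ] y [-0.13 -0.99  0.  ]
scene 1073 ((502.81158447265625, 287.759765625), (130.18679809570312, 224.7600860595703), 77.46749114990234)
side 873 ((504.5428466796875, 288.1664733886719), (137.6500701904297, 220.17579650878906), 77.26685333251953)
```

```bash
python3 -m pendant '[{"translation":[5,-30,0],"twist":[-0.003,-0.013,0],"grip":-1},{"translation":[0,-33,0],"twist":[0,0,0],"grip":-1},{"translation":[0,0,25],"twist":[0,0,0],"grip":-1},{"translation":[0,0,30],"twist":[0,0,0],"grip":-1},{"translation":[0,0,30],"twist":[0,0,0],"grip":-1},{"translation":[0,0,30],"twist":[0,0,0],"grip":-1},{"translation":[0,0,10],"twist":[0,0,0],"grip":-1},{"translation":[0,0,0],"twist":[0,0,0],"grip":-1},{"translation":[0,0,0],"twist":[0,0,0],"grip":-1},{"translation":[0,0,0],"twist":[0,0,0],"grip":-1}]'; python3 g.py 461 298 79 82.7
```

```text
t: 6.2
tool_pos: [0.4611, 0.3062, 0.1483]
orientation: [-3.128, 0.188, -0.017]
force: [0.1, -0.4, -1.0]
opening: 0.0564
t 6.2 tcp [461.1 306.2 148.3] open 56.4 F [ 0.1 -0.4 -1. ]
twist [-0.0083 -0.0103  0.0077] q6-> 2.19 | shift now [ 0.2  8.7 69.3] | after twist [ 1.   8.2 69.3]
tool axes in world after twist: x [ 0.99 -0.13  0.  ] y [-0.13 -0.99  0.  ]
```

```bash
python3 -m pendant '[{"translation":[1,8,0],"twist":[-0.008,-0.010,0.008],"grip":-1},{"translation":[0,0,15],"twist":[0,0,0],"grip":-1},{"translation":[0,0,15],"twist":[0,0,0],"grip":-1},{"translation":[0,0,15],"twist":[0,0,0],"grip":-1},{"translation":[0,0,10],"twist":[0,0,0],"grip":-1},{"translation":[0,0,5],"twist":[0,0,0],"grip":-1},{"translation":[0,0,3],"twist":[0,0,0],"grip":-1},{"translation":[0,0,0],"twist":[0,0,0],"grip":-1},{"translation":[0,0,0],"twist":[0,0,0],"grip":-1},{"translation":[0,0,0],"twist":[0,0,0],"grip":-1}]'; python3 g.py 461 298 79 82.7
```

```text
t: 7.2
tool_pos: [0.4634, 0.2981, 0.0834]
orientation: [-3.133, 0.203, -0.006]
force: [0.0, 0.0, -1.0]
opening: 0.0556
t 7.2 tcp [463.4 298.1  83.4] open 55.6 F [ 0.  0. -1.]
twist [-0.0026 -0.0038 -0.0019] q6-> 2.18 | shift now [-2.4  0.4  4.4] | after twist [-2.3  0.4  4.4]
tool axes in world after twist: x [ 0.99 -0.13  0.  ] y [-0.13 -0.99  0.  ]
```

```bash
python3 -m pendant '[{"translation":[0,0,3],"twist":[-0.002,-0.004,0],"grip":-1},{"translation":[0,0,2],"twist":[0,0,0],"grip":-1},{"translation":[0,0,1],"twist":[0,0,0],"grip":-1},{"translation":[0,0,0],"twist":[0,0,0],"grip":-1},{"translation":[0,0,0],"twist":[0,0,0],"grip":-1},{"translation":[0,0,0],"twist":[0,0,0],"grip":-1},{"translation":[0,0,0],"twist":[0,0,0],"grip":-1},{"translation":[0,0,0],"twist":[0,0,0],"grip":-1},{"translation":[0,0,0],"twist":[0,0,0],"grip":-1},{"translation":[0,0,0],"twist":[0,0,0],"grip":-1}]'; python3 g.py 461 298 79 82.7
```

```text
t: 8.2
tool_pos: [0.4645, 0.2987, 0.0786]
orientation: [-3.133, 0.203, -0.003]
force: [1.0, -0.3, -1.5]
opening: 0.0558
t 8.2 tcp [464.5 298.7  78.6] open 55.8 F [ 1.  -0.3 -1.5]
twist [-0.0021 -0.0019 -0.0018] q6-> 2.18 | shift now [-3.4  1.1 -0.4] | after twist [-3.4  1.1 -0.4]
tool axes in world after twist: x [ 0.99 -0.13  0.  ] y [-0.13 -0.99  0.  ]
```

```bash
python3 -m pendant '[{"translation":[0,0,1],"twist":[0,0,0],"grip":-1},{"translation":[0,0,0],"twist":[0,0,0],"grip":0.7},{"translation":[0,0,0],"twist":[0,0,0],"grip":0.7},{"translation":[0,0,0],"twist":[0,0,0],"grip":0.7},{"translation":[0,0,0],"twist":[0,0,0],"grip":0.7},{"translation":[0,0,-20],"twist":[0,0,0],"grip":0.7},{"translation":[0,0,-30],"twist":[0,0,0],"grip":0.7},{"translation":[0,0,-35],"twist":[0,0,0],"grip":0.7},{"translation":[0,0,-35],"twist":[0,0,0],"grip":0.7},{"translation":[0,0,0],"twist":[0,0,0],"grip":0.7}]'; python3 g.py 486.5 -227.3 195 82.7
python3 - <<'E'
from m import *
for n in('side','scene'):
    ci,im,d=shot(n,n+'1.png'); P=cloud(ci,d); Z=P[...,2]
    rect(P,big((Z>.115)&(Z<.130)&(P[...,1]>.2)&(P[...,1]<.37)),'box')
E
```

```text
t: 9.2
tool_pos: [0.4633, 0.2979, 0.2007]
orientation: [-3.135, 0.203, 0.001]
force: [1.0, 0.1, 0.4]
opening: 0.079
t 9.2 tcp [463.3 297.9 200.7] open 79.0 F [1.  0.1 0.4]
twist [-0.0004  0.0004 -0.0019] q6-> 2.18 | shift now [ 90.7 517.8   5.5] | after twist [ 89.8 518.    5.7]
tool axes in world after twist: x [ 0.99 -0.13  0.  ] y [-0.13 -0.99  0.  ]
box 615 c [459.6 299.2] size [57.8 60.1] ang 82.0 z 122.7
box 1065 c [458.9 301.4] size [56.  65.8] ang 82.1 z 123.3
```

```bash
python3 -m pendant '[{"translation":[8,30,0],"twist":[0,0,0],"grip":0.7},{"translation":[8,45,0],"twist":[0,0,0],"grip":0.7},{"translation":[8,50,0],"twist":[0,0,0],"grip":0.7},{"translation":[8,50,0],"twist":[0,0,0],"grip":0.7},{"translation":[8,50,0],"twist":[0,0,0],"grip":0.7},{"translation":[8,50,0],"twist":[0,0,0],"grip":0.7},{"translation":[8,50,0],"twist":[0,0,0],"grip":0.7},{"translation":[8,50,0],"twist":[0,0,0],"grip":0.7},{"translation":[8,50,0],"twist":[0,0,0],"grip":0.7},{"translation":[8,40,0],"twist":[0,0,0],"grip":0.7}]'; python3 g.py 486.5 -227.3 195 82.7
```

```text
t: 10.3
tool_pos: [0.4713, -0.1722, 0.1777]
orientation: [3.133, -0.187, -0.049]
force: [-0.5, 0.6, 0.7]
opening: 0.0793
t 10.3 tcp [ 471.3 -172.2  177.7] open 79.3 F [-0.5  0.6  0.7]
twist [0.0043 0.0309 0.0085] q6-> 1.26 | shift now [ 21.1  53.  -17.7] | after twist [ 22.1  52.8 -17.3]
tool axes in world after twist: x [ 0.99 -0.13  0.  ] y [-0.13 -0.99  0.  ]
```

```bash
python3 -m pendant '[{"translation":[11,25,-8],"twist":[0.004,0.031,0.008],"grip":0.7},{"translation":[11,27,-8],"twist":[0,0,0],"grip":0.7},{"translation":[0,0,0],"twist":[0,0,0],"grip":0.7},{"translation":[0,0,0],"twist":[0,0,0],"grip":0.7},{"translation":[0,0,0],"twist":[0,0,0],"grip":0.7},{"translation":[0,0,0],"twist":[0,0,0],"grip":0.7},{"translation":[0,0,0],"twist":[0,0,0],"grip":0.7},{"translation":[0,0,0],"twist":[0,0,0],"grip":0.7},{"translation":[0,0,0],"twist":[0,0,0],"grip":0.7},{"translation":[0,0,0],"twist":[0,0,0],"grip":0.7}]'; python3 g.py 486.5 -227.3 75 82.7
```

```text
t: 11.3
tool_pos: [0.4807, -0.2275, 0.1815]
orientation: [-3.127, 0.204, 0.024]
force: [0.4, 0.1, -0.5]
opening: 0.0793
t 11.3 tcp [ 480.7 -227.5  181.5] open 79.3 F [ 0.4  0.1 -0.5]
twist [-0.0064  0.0159 -0.003 ] q6-> 1.16 | shift now [  7.4  -0.3 106.4] | after twist [  5.7  -1.  106.5]
tool axes in world after twist: x [ 0.99 -0.13  0.  ] y [-0.13 -0.99  0.  ]
```

```bash
python3 -m pendant '[{"translation":[4,-1,0],"twist":[-0.006,0.016,-0.003],"grip":0.7},{"translation":[0,0,25],"twist":[0,0,0],"grip":0.7},{"translation":[0,0,25],"twist":[0,0,0],"grip":0.7},{"translation":[0,0,20],"twist":[0,0,0],"grip":0.7},{"translation":[0,0,15],"twist":[0,0,0],"grip":0.7},{"translation":[0,0,0],"twist":[0,0,0],"grip":0.7},{"translation":[0,0,0],"twist":[0,0,0],"grip":0.7},{"translation":[0,0,0],"twist":[0,0,0],"grip":0.7},{"translation":[0,0,0],"twist":[0,0,0],"grip":0.7},{"translation":[0,0,0],"twist":[0,0,0],"grip":0.7}]'; python3 g.py 486.5 -227.3 72 82.7
```

```text
t: 12.3
tool_pos: [0.4901, -0.2285, 0.0996]
orientation: [3.129, -0.197, 0.022]
force: [0.0, -0.1, -0.3]
opening: 0.0789
t 12.3 tcp [ 490.1 -228.5   99.6] open 78.9 F [ 0.  -0.1 -0.3]
twist [ 0.0051 -0.0147  0.0016] q6-> 1.17 | shift now [-4.1 -0.8 27.5] | after twist [-3.7 -0.7 27.6]
tool axes in world after twist: x [ 0.99 -0.13  0.  ] y [-0.13 -0.99  0.  ]
```

```bash
python3 -m pendant '[{"translation":[-4,-1,10],"twist":[0.005,-0.015,0.002],"grip":0.7},{"translation":[0,0,15],"twist":[0,0,0],"grip":0.7},{"translation":[0,0,0],"twist":[0,0,0],"grip":0.7},{"translation":[0,0,0],"twist":[0,0,0],"grip":0.7},{"translation":[0,0,0],"twist":[0,0,0],"grip":0.7},{"translation":[0,0,0],"twist":[0,0,0],"grip":-1},{"translation":[0,0,0],"twist":[0,0,0],"grip":-1},{"translation":[0,0,0],"twist":[0,0,0],"grip":-1},{"translation":[0,0,0],"twist":[0,0,0],"grip":-1},{"translation":[0,0,0],"twist":[0,0,0],"grip":-1}]' 25; python3 g.py 486.5 -227.3 72 82.7
```

```text
t: 13.3
tool_pos: [0.4864, -0.2272, 0.073]
orientation: [3.135, -0.201, -0.001]
force: [0.7, -0.3, -0.2]
opening: 0.0597
t 13.3 tcp [ 486.4 -227.2   73. ] open 59.7 F [ 0.7 -0.3 -0.2]
twist [ 0.0001  0.0006 -0.0007] q6-> 1.17 | shift now [0.1 0.1 1. ] | after twist [0.1 0.1 1. ]
tool axes in world after twist: x [ 0.99 -0.13  0.  ] y [-0.13 -0.99  0.  ]
```

```bash
python3 -m pendant '[{"translation":[0,0,-10],"twist":[0,0,0],"grip":-1},{"translation":[0,0,-20],"twist":[0,0,0],"grip":-1},{"translation":[0,0,-30],"twist":[0,0,0],"grip":-1},{"translation":[0,0,-35],"twist":[0,0,0],"grip":-1},{"translation":[0,0,-35],"twist":[0,0,0],"grip":-1},{"translation":[0,0,-30],"twist":[0,0,0],"grip":-1},{"translation":[0,-20,0],"twist":[0,0,0],"grip":-1},{"translation":[0,-40,0],"twist":[0,0,0],"grip":-1},{"translation":[0,-45,0],"twist":[0,0,0],"grip":-1},{"translation":[0,-45,0],"twist":[0,0,0],"grip":-1}]'; python3 g.py 552 277 225 82.7
```

```text
t: 14.3
tool_pos: [0.5036, -0.0784, 0.2436]
orientation: [-3.134, 0.216, 0.004]
force: [1.5, 0.5, -3.1]
opening: 0.0593
t 14.3 tcp [503.6 -78.4 243.6] open 59.3 F [ 1.5  0.5 -3.1]
twist [ 0.0001  0.0027 -0.0103] q6-> 1.44 | shift now [  -0.8 -358.7   18.5] | after twist [   2.9 -358.7   18.6]
tool axes in world after twist: x [ 0.99 -0.13  0.  ] y [-0.13 -0.99  0.  ]
```

```bash
python3 -m pendant '[{"translation":[0,-45,0],"twist":[0,0.003,-0.01],"grip":-1},{"translation":[0,-45,0],"twist":[0,0,0],"grip":-1},{"translation":[0,-45,0],"twist":[0,0,0],"grip":-1},{"translation":[0,-45,0],"twist":[0,0,0],"grip":-1},{"translation":[0,-45,0],"twist":[0,0,0],"grip":-1},{"translation":[0,-45,0],"twist":[0,0,0],"grip":-1},{"translation":[0,-40,0],"twist":[0,0,0],"grip":-1},{"translation":[0,-25,0],"twist":[0,0,0],"grip":-1},{"translation":[0,0,0],"twist":[0,0,0],"grip":-1},{"translation":[0,0,0],"twist":[0,0,0],"grip":-1}]'; python3 g.py 552 277 72 82.7
```

```text
t: 15.3
tool_pos: [0.5434, 0.2736, 0.2486]
orientation: [-3.135, 0.19, -0.003]
force: [-0.1, 0.1, -2.9]
opening: 0.0597
t 15.3 tcp [543.4 273.6 248.6] open 59.7 F [-0.1  0.1 -2.9]
twist [-0.0009 -0.0019  0.0064] q6-> 2.08 | shift now [  7.8  -4.3 176.7] | after twist [  8.1  -4.5 176.6]
tool axes in world after twist: x [ 0.99 -0.13  0.  ] y [-0.13 -0.99  0.  ]
```

```bash
python3 -m pendant '[{"translation":[8,-4,0],"twist":[-0.001,-0.002,0.006],"grip":-1},{"translation":[0,0,25],"twist":[0,0,0],"grip":-1},{"translation":[0,0,30],"twist":[0,0,0],"grip":-1},{"translation":[0,0,30],"twist":[0,0,0],"grip":-1},{"translation":[0,0,30],"twist":[0,0,0],"grip":-1},{"translation":[0,0,25],"twist":[0,0,0],"grip":-1},{"translation":[0,0,15],"twist":[0,0,0],"grip":-1},{"translation":[0,0,0],"twist":[0,0,0],"grip":-1},{"translation":[0,0,0],"twist":[0,0,0],"grip":-1},{"translation":[0,0,0],"twist":[0,0,0],"grip":-1}]'; python3 g.py 552 277 72 82.7
```

```text
t: 16.3
tool_pos: [0.5606, 0.267, 0.0948]
orientation: [-3.133, 0.224, -0.012]
force: [-0.9, 0.7, -2.7]
opening: 0.0601
t 16.3 tcp [560.6 267.   94.8] open 60.1 F [-0.9  0.7 -2.7]
twist [-0.0012 -0.0076 -0.0153] q6-> 2.06 | shift now [-10.1  -8.7  22.7] | after twist [-9.8 -8.9 22.8]
tool axes in world after twist: x [ 0.99 -0.13  0.  ] y [-0.13 -0.99  0.  ]
```

```bash
python3 -m pendant '[{"translation":[-9,-9,5],"twist":[-0.001,-0.008,-0.015],"grip":-1},{"translation":[0,0,8],"twist":[0,0,0],"grip":-1},{"translation":[0,0,6],"twist":[0,0,0],"grip":-1},{"translation":[0,0,2],"twist":[0,0,0],"grip":-1},{"translation":[0,0,0],"twist":[0,0,0],"grip":-1},{"translation":[0,0,0],"twist":[0,0,0],"grip":-1},{"translation":[0,0,0],"twist":[0,0,0],"grip":-1},{"translation":[0,0,0],"twist":[0,0,0],"grip":-1},{"translation":[0,0,0],"twist":[0,0,0],"grip":-1},{"translation":[0,0,0],"twist":[0,0,0],"grip":-1}]'; python3 g.py 552 277 72 82.7
```

```text
t: 17.3
tool_pos: [0.5552, 0.2797, 0.0768]
orientation: [-3.132, 0.197, -0.009]
force: [-0.4, -0.1, -3.5]
opening: 0.0595
t 17.3 tcp [555.2 279.7  76.8] open 59.5 F [-0.4 -0.1 -3.5]
twist [-0.0038 -0.0054  0.0017] q6-> 2.08 | shift now [-2.8  3.1  4.8] | after twist [-2.8  3.1  4.8]
tool axes in world after twist: x [ 0.99 -0.13  0.  ] y [-0.13 -0.99  0.  ]
```

```bash
python3 -m pendant '[{"translation":[0,0,3],"twist":[-0.004,-0.005,0],"grip":-1},{"translation":[0,0,1.5],"twist":[0,0,0],"grip":-1},{"translation":[0,0,1],"twist":[0,0,0],"grip":-1},{"translation":[0,0,0],"twist":[0,0,0],"grip":-1},{"translation":[0,0,0],"twist":[0,0,0],"grip":0.7},{"translation":[0,0,0],"twist":[0,0,0],"grip":0.7},{"translation":[0,0,0],"twist":[0,0,0],"grip":0.7},{"translation":[0,0,-20],"twist":[0,0,0],"grip":0.7},{"translation":[0,0,-35],"twist":[0,0,0],"grip":0.7},{"translation":[0,0,-35],"twist":[0,0,0],"grip":0.7}]'; python3 g.py 544 -283.8 190 -7.3
python3 - <<'E'
from m import *
for n in('side','scene'):
    ci,im,d=shot(n,n+'2.png'); P=cloud(ci,d); Z=P[...,2]
    rect(P,big((Z>.12)&(Z<.130)&(P[...,1]>.2)&(P[...,1]<.37)&(P[...,0]<.5)),'box')
    rect(P,big((Z>.113)&(Z<.124)&(P[...,1]>.2)&(P[...,1]<.33)&(P[...,0]>.5)),'can')
    rect(P,big((Z>.058)&(Z<.070)&(P[...,1]>-.37)&(P[...,1]<-.2)&(P[...,0]>.45)),'full')
E
```

```text
t: 18.3
tool_pos: [0.5523, 0.2785, 0.1582]
orientation: [3.131, -0.197, -0.012]
force: [1.4, 1.0, 0.4]
opening: 0.0788
t 18.3 tcp [552.3 278.5 158.2] open 78.8 F [1.4 1.  0.4]
twist [-0.0022  0.0096 -1.5693] q6-> 0.51 | shift now [ 62.1 559.  -29.6] | after twist [-558.8   63.2  -31.8]
tool axes in world after twist: x [0.13 0.99 0.  ] y [ 0.99 -0.13  0.  ]
box 546 c [459.5 299.8] size [57.6 58.7] ang 83.9 z 122.8
can 517 c [557.  277.9] size [60.6 57.7] ang 56.9 z 118.6
full 1451 c [ 541.6 -284.3] size [120.3  50.2] ang 83.2 z 63.9
box 987 c [458.3 301.4] size [55.9 64. ] ang 82.4 z 123.4
can 1026 c [556.7 279.7] size [60. 59.] ang 21.0 z 119.2
full 625 c [ 545.8 -282.7] size [122.8  50.2] ang 86.6 z 64.1
```

```bash
python3 -m pendant '[{"translation":[0,20,-25],"twist":[0,0,0],"grip":0.9},{"translation":[6,45,-10],"twist":[0,0.01,0],"grip":0.9},{"translation":[6,50,0],"twist":[0,0,0],"grip":0.9},{"translation":[6,50,0],"twist":[0,0,0],"grip":0.9},{"translation":[6,50,0],"twist":[0,0,0],"grip":0.9},{"translation":[6,50,0],"twist":[0,0,0],"grip":0.9},{"translation":[6,50,0],"twist":[0,0,0],"grip":0.9},{"translation":[6,50,0],"twist":[0,0,0],"grip":0.9},{"translation":[6,50,0],"twist":[0,0,0],"grip":0.9},{"translation":[6,50,0],"twist":[0,0,0],"grip":0.9}]'; python3 -m pendant '[{"translation":[0,0,0],"twist":[0,0,-0.145],"grip":0.9},{"translation":[0,0,0],"twist":[0,0,-0.145],"grip":0.9},{"translation":[0,0,0],"twist":[0,0,-0.145],"grip":0.9},{"translation":[0,0,0],"twist":[0,0,-0.145],"grip":0.9},{"translation":[0,0,0],"twist":[0,0,-0.145],"grip":0.9},{"translation":[0,0,0],"twist":[0,0,-0.145],"grip":0.9},{"translation":[0,0,0],"twist":[0,0,-0.145],"grip":0.9},{"translation":[0,0,0],"twist":[0,0,-0.145],"grip":0.9},{"translation":[0,0,0],"twist":[0,0,-0.145],"grip":0.9},{"translation":[0,0,0],"twist":[0,0,-0.145],"grip":0.9}]';  python3 g.py 544 -283.8 150 -7.3
```

```text
t: 19.4
tool_pos: [0.5529, -0.1847, 0.1991]
orientation: [-3.134, 0.179, -0.029]
force: [0.1, 0.6, -0.0]
opening: 0.0886
t: 20.4
tool_pos: [0.5497, -0.194, 0.1925]
orientation: [2.422, 1.987, 0.018]
force: [-0.1, 0.7, 0.1]
opening: 0.0883
t 20.4 tcp [ 549.7 -194.   192.5] open 88.3 F [-0.1  0.7  0.1]
twist [ 0.0141 -0.0033 -0.0694] q6-> -0.3 | shift now [-89.4  11.3  42.4] | after twist [-89.8   5.7  42.5]
tool axes in world after twist: x [0.13 0.99 0.  ] y [ 0.99 -0.13  0.  ]
```

```bash
python3 -m pendant '[{"translation":[0,0,0],"twist":[0.014,-0.003,-0.069],"grip":0.9},{"translation":[-30,2,0],"twist":[0,0,0],"grip":0.9},{"translation":[-30,2,0],"twist":[0,0,0],"grip":0.9},{"translation":[-30,2,0],"twist":[0,0,0],"grip":0.9},{"translation":[0,0,20],"twist":[0,0,0],"grip":0.9},{"translation":[0,0,20],"twist":[0,0,0],"grip":0.9},{"translation":[0,0,0],"twist":[0,0,0],"grip":0.9},{"translation":[0,0,0],"twist":[0,0,0],"grip":0.9},{"translation":[0,0,0],"twist":[0,0,0],"grip":0.9},{"translation":[0,0,0],"twist":[0,0,0],"grip":0.9}]';  python3 g.py 543 -283.5 30 -7.3
python3 - <<'E'
from m import *
ci,im,d=shot('wrist','w2.png'); P=cloud(ci,d); Z=P[...,2]
rect(P,big((Z>.06)&(Z<.068)&(P[...,1]>-.37)&(P[...,1]<-.2)&(P[...,0]>.45)&(P[...,0]<.6)),'full')
rect(P,(Z>.016)&(Z<.028)&(P[...,1]>-.39)&(P[...,1]<-.17)&(P[...,0]>.42)&(P[...,0]<.6)&(im[...,0].astype(int)<im[...,1]-25),'carton')
E
```

```text
t: 21.4
tool_pos: [0.545, -0.2868, 0.1497]
orientation: [-2.347, -2.088, -0.001]
force: [0.1, -0.3, -0.3]
opening: 0.0881
t 21.4 tcp [ 545.  -286.8  149.7] open 88.1 F [ 0.1 -0.3 -0.3]
twist [ 0.0002 -0.0003  0.0105] q6-> -0.44 | shift now [  3.1  -2.4 119.7] | after twist [  3.1  -2.4 119.7]
tool axes in world after twist: x [0.13 0.99 0.  ] y [ 0.99 -0.13  0.  ]
full 4513 c [ 540.2 -282.9] size [119.2  50.1] ang 82.6 z 63.2
carton 2504 c [ 508.3 -280.5] size [184.2 137.9] ang 81.5 z 21.2
```

View pics/w2.png

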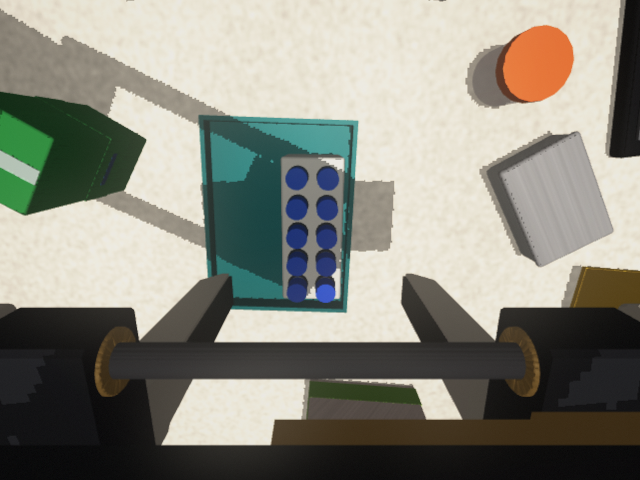

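The wrist view shows the rack at (312,230) at the back of the carton, with the front cleared and both finger paths free.

```bash
python3 -m pendant '[{"translation":[3,-3,0],"twist":[0,0,0.01],"grip":0.9},{"translation":[0,0,25],"twist":[0,0,0],"grip":0.9},{"translation":[0,0,25],"twist":[0,0,0],"grip":0.9},{"translation":[0,0,20],"twist":[0,0,0],"grip":0.9},{"translation":[0,0,15],"twist":[0,0,0],"grip":0.9},{"translation":[0,0,5],"twist":[0,0,0],"grip":0.9},{"translation":[0,0,0],"twist":[0,0,0],"grip":0.9},{"translation":[0,0,0],"twist":[0,0,0],"grip":0.9},{"translation":[0,0,0],"twist":[0,0,0],"grip":0.9},{"translation":[0,0,0],"twist":[0,0,0],"grip":0.9}]';  python3 g.py 542.3 -283.5 31 -7.3
```

```text
t: 22.45
tool_pos: [0.5475, -0.2845, 0.066]
orientation: [2.349, 2.066, 0.007]
force: [-1.0, -0.4, 0.4]
opening: 0.0884
t 22.45 tcp [ 547.5 -284.5   66. ] open 88.4 F [-1.  -0.4  0.4]
twist [ 0.013   0.0054 -0.0008] q6-> -0.44 | shift now [ 0.5 -5.7 34.9] | after twist [ 0.3 -5.3 35. ]
tool axes in world after twist: x [0.13 0.99 0.  ] y [ 0.99 -0.13  0.  ]
```

```bash
python3 -m pendant '[{"translation":[0,-5,10],"twist":[0.013,0.005,0],"grip":0.9},{"translation":[0,0,15],"twist":[0,0,0],"grip":0.9},{"translation":[0,0,6],"twist":[0,0,0],"grip":0.9},{"translation":[0,0,2],"twist":[0,0,0],"grip":0.9},{"translation":[0,0,0],"twist":[0,0,0],"grip":0.9},{"translation":[0,0,0],"twist":[0,0,0],"grip":0.9},{"translation":[0,0,0],"twist":[0,0,0],"grip":0.9},{"translation":[0,0,0],"twist":[0,0,0],"grip":0.9},{"translation":[0,0,0],"twist":[0,0,0],"grip":0.9},{"translation":[0,0,0],"twist":[0,0,0],"grip":0.9}]';  python3 g.py 542.3 -283.5 31 -7.3
```

```text
t: 23.45
tool_pos: [0.543, -0.2844, 0.0312]
orientation: [2.359, 2.074, -0.0]
force: [0.1, -0.4, 0.2]
opening: 0.0882
t 23.45 tcp [ 543.  -284.4   31.2] open 88.2 F [ 0.1 -0.4  0.2]
twist [ 0.0006  0.0007 -0.0009] q6-> -0.44 | shift now [ 0.8 -0.8  0.2] | after twist [ 0.8 -0.8  0.2]
tool axes in world after twist: x [0.13 0.99 0.  ] y [ 0.99 -0.13  0.  ]
```

```bash
python3 -m pendant '[{"translation":[0,0,0],"twist":[0,0,0],"grip":-1},{"translation":[0,0,0],"twist":[0,0,0],"grip":-1},{"translation":[0,0,0],"twist":[0,0,0],"grip":-1},{"translation":[0,0,0],"twist":[0,0,0],"grip":-1},{"translation":[0,0,0],"twist":[0,0,0],"grip":-1},{"translation":[0,0,0],"twist":[0,0,0],"grip":-1},{"translation":[0,0,0],"twist":[0,0,0],"grip":-1},{"translation":[0,0,0],"twist":[0,0,0],"grip":-1},{"translation":[0,0,0],"twist":[0,0,0],"grip":-1},{"translation":[0,0,0],"twist":[0,0,0],"grip":-1}]' 30;  python3 g.py 542.3 -283.5 31 -7.3
```

```text
t: 24.45
tool_pos: [0.5429, -0.2846, 0.0317]
orientation: [2.359, 2.074, -0.001]
force: [-2.0, 0.4, 1.0]
opening: 0.0498
t 24.45 tcp [ 542.9 -284.6   31.7] open 49.8 F [-2.   0.4  1. ]
twist [ 0.0005  0.0009 -0.0009] q6-> -0.44 | shift now [ 1.  -0.7  0.7] | after twist [ 1.  -0.7  0.7]
tool axes in world after twist: x [0.13 0.99 0.  ] y [ 0.99 -0.13  0.  ]
```

```bash
python3 -m pendant '[{"translation":[0,0,-5],"twist":[0,0,0],"grip":-1},{"translation":[0,0,-10],"twist":[0,0,0],"grip":-1},{"translation":[0,0,-15],"twist":[0,0,0],"grip":-1},{"translation":[0,0,-20],"twist":[0,0,0],"grip":-1},{"translation":[0,0,-20],"twist":[0,0,0],"grip":-1},{"translation":[0,0,-20],"twist":[0,0,0],"grip":-1},{"translation":[0,0,-15],"twist":[0,0,0],"grip":-1},{"translation":[0,0,-10],"twist":[0,0,0],"grip":-1},{"translation":[0,0,0],"twist":[0,0,0],"grip":-1},{"translation":[0,0,0],"twist":[0,0,0],"grip":-1}]';  python3 g.py 502.5 -2.7 140 -9.7
```

```text
t: 25.45
tool_pos: [0.5426, -0.284, 0.1566]
orientation: [2.358, 2.074, 0.0]
force: [-0.8, 0.2, -3.5]
opening: 0.0497
t 25.45 tcp [ 542.6 -284.   156.6] open 49.7 F [-0.8  0.2 -3.5]
twist [0.0014 0.0008 0.0411] q6-> -0.4 | shift now [273.9 -75.8  16.3] | after twist [270.5 -87.   16.6]
tool axes in world after twist: x [0.17 0.99 0.  ] y [ 0.99 -0.17  0.  ]
```

```bash
python3 -m pendant '[{"translation":[15,-5,0],"twist":[0.001,0.001,0.041],"grip":-1},{"translation":[30,-10,0],"twist":[0,0,0],"grip":-1},{"translation":[35,-12,0],"twist":[0,0,0],"grip":-1},{"translation":[40,-12,0],"twist":[0,0,0],"grip":-1},{"translation":[40,-12,0],"twist":[0,0,0],"grip":-1},{"translation":[40,-12,0],"twist":[0,0,0],"grip":-1},{"translation":[35,-12,0],"twist":[0,0,0],"grip":-1},{"translation":[20,-7,0],"twist":[0,0,0],"grip":-1},{"translation":[10,-3,0],"twist":[0,0,0],"grip":-1},{"translation":[0,0,0],"twist":[0,0,0],"grip":-1}]';  python3 g.py 502.5 -2.7 60 -9.7
```

```text
t: 26.45
tool_pos: [0.4945, 0.0019, 0.1443]
orientation: [-2.395, -2.011, 0.015]
force: [0.4, -0.5, -2.9]
opening: 0.0499
t 26.45 tcp [494.5   1.9 144.3] open 49.9 F [ 0.4 -0.5 -2.9]
twist [-0.0177 -0.0021 -0.0046] q6-> 0.07 | shift now [-3.3 10.2 84.1] | after twist [-3.2  8.7 84.3]
tool axes in world after twist: x [0.17 0.99 0.  ] y [ 0.99 -0.17  0.  ]
```

```bash
python3 -m pendant '[{"translation":[-3,8,0],"twist":[-0.018,-0.002,-0.005],"grip":-1},{"translation":[0,0,15],"twist":[0,0,0],"grip":-1},{"translation":[0,0,20],"twist":[0,0,0],"grip":-1},{"translation":[0,0,20],"twist":[0,0,0],"grip":-1},{"translation":[0,0,15],"twist":[0,0,0],"grip":-1},{"translation":[0,0,5],"twist":[0,0,0],"grip":-1},{"translation":[0,0,0],"twist":[0,0,0],"grip":-1},{"translation":[0,0,0],"twist":[0,0,0],"grip":-1},{"translation":[0,0,0],"twist":[0,0,0],"grip":-1},{"translation":[0,0,0],"twist":[0,0,0],"grip":-1}]';  python3 g.py 502.5 -2.7 45 -9.7
```

```text
t: 27.45
tool_pos: [0.5035, -0.0122, 0.062]
orientation: [2.408, 2.013, -0.002]
force: [0.5, -0.0, -2.3]
opening: 0.0499
t 27.45 tcp [503.5 -12.2  62. ] open 49.9 F [ 0.5 -0.  -2.3]
twist [ 0.0018  0.003  -0.009 ] q6-> 0.05 | shift now [ 9.2 -2.7 17. ] | after twist [ 9.2 -2.6 17. ]
tool axes in world after twist: x [0.17 0.99 0.  ] y [ 0.99 -0.17  0.  ]
```

```bash
python3 -m pendant '[{"translation":[9,-2,0],"twist":[0.002,0.003,-0.009],"grip":-1},{"translation":[0,0,8],"twist":[0,0,0],"grip":-1},{"translation":[0,0,5],"twist":[0,0,0],"grip":-1},{"translation":[0,0,0],"twist":[0,0,0],"grip":-1},{"translation":[0,0,0],"twist":[0,0,0],"grip":-1},{"translation":[0,0,0],"twist":[0,0,0],"grip":-1},{"translation":[0,0,0],"twist":[0,0,0],"grip":-1},{"translation":[0,0,0],"twist":[0,0,0],"grip":-1},{"translation":[0,0,0],"twist":[0,0,0],"grip":-1},{"translation":[0,0,0],"twist":[0,0,0],"grip":-1}]';  python3 g.py 502.5 -2.7 32 -9.7
python3 - <<'E'
from m import *
for n in('side','scene'):
    ci,im,d=shot(n,n+'3.png'); P=cloud(ci,d); Z=P[...,2]
    rect(P,big((Z>.068)&(Z<.083)&(np.abs(P[...,1])<.09)&(P[...,0]<.56)&(P[...,0]>.44)),'full')
E
```

```text
t: 28.45
tool_pos: [0.5045, -0.0019, 0.0496]
orientation: [2.398, 2.026, 0.004]
force: [0.1, -0.2, -3.5]
opening: 0.0497
t 28.45 tcp [504.5  -1.9  49.6] open 49.7 F [ 0.1 -0.2 -3.5]
twist [ 0.0029 -0.0005  0.0016] q6-> 0.06 | shift now [-1.1 -1.9 17.6] | after twist [-1.1 -1.8 17.6]
tool axes in world after twist: x [0.17 0.99 0.  ] y [ 0.99 -0.17  0.  ]
full 326 c [492.8 -52. ] size [41.7 45.1] ang 22.2 z 80.2
full 277 c [527.6  36.5] size [36.8 76.7] ang 32.0 z 77.7
```

View pics/side3.png

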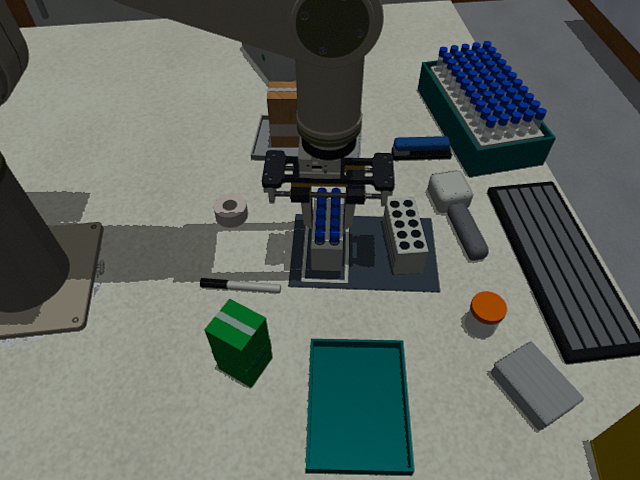

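The rack hangs upright over the docking frame at (328,255), and the frame edges show on all visible sides. I'll lower it.

```bash
python3 -m pendant '[{"translation":[-1,-2,4],"twist":[0.003,0,0.002],"grip":-1},{"translation":[0,0,5],"twist":[0,0,0],"grip":-1},{"translation":[0,0,4],"twist":[0,0,0],"grip":-1},{"translation":[0,0,2],"twist":[0,0,0],"grip":-1},{"translation":[0,0,1],"twist":[0,0,0],"grip":-1},{"translation":[0,0,0],"twist":[0,0,0],"grip":-1},{"translation":[0,0,0],"twist":[0,0,0],"grip":-1},{"translation":[0,0,0],"twist":[0,0,0],"grip":-1},{"translation":[0,0,0],"twist":[0,0,0],"grip":-1},{"translation":[0,0,0],"twist":[0,0,0],"grip":-1}]';  python3 g.py 502.5 -2.7 32 -9.7
```

```text
t: 29.55
tool_pos: [0.5022, -0.0026, 0.0321]
orientation: [-2.401, -2.025, -0.0]
force: [-0.6, -0.2, -3.0]
opening: 0.0499
t 29.55 tcp [502.2  -2.6  32.1] open 49.9 F [-0.6 -0.2 -3. ]
twist [-0.0004 -0.0005 -0.0005] q6-> 0.06 | shift now [-0.   0.4  0.1] | after twist [-0.   0.4  0.1]
tool axes in world after twist: x [0.17 0.99 0.  ] y [ 0.99 -0.17  0.  ]
```

```bash
python3 -m pendant '[{"translation":[0,0,0.8],"twist":[0,0,0],"grip":-1},{"translation":[0,0,0],"twist":[0,0,0],"grip":-1},{"translation":[0,0,0],"twist":[0,0,0],"grip":0.7},{"translation":[0,0,0],"twist":[0,0,0],"grip":0.7},{"translation":[0,0,0],"twist":[0,0,0],"grip":0.7},{"translation":[0,0,0],"twist":[0,0,0],"grip":0.7},{"translation":[0,0,-20],"twist":[0,0,0],"grip":0.7},{"translation":[0,0,-30],"twist":[0,0,0],"grip":0.7},{"translation":[0,0,-35],"twist":[0,0,0],"grip":0.7},{"translation":[0,0,-35],"twist":[0,0,0],"grip":0.7}]';  python3 g.py 635.3 -12.2 150 -2.7
python3 - <<'E'
from m import *
for n in('side','scene'):
    ci,im,d=shot(n,n+'4.png'); P=cloud(ci,d); Z=P[...,2]
    rect(P,big((Z>.058)&(Z<.07)&(np.abs(P[...,1])<.09)&(P[...,0]<.56)&(P[...,0]>.44)),'full')
    rect(P,big((Z>.058)&(Z<.07)&(np.abs(P[...,1])<.12)&(P[...,0]<.72)&(P[...,0]>.58)),'empty')
E
```

```text
t: 30.55
tool_pos: [0.4985, -0.0023, 0.1499]
orientation: [-2.396, -2.02, 0.01]
force: [1.2, 0.4, 0.4]
opening: 0.0789
t 30.55 tcp [498.5  -2.3 149.9] open 78.9 F [1.2 0.4 0.4]
twist [-0.0097 -0.0005 -0.1228] q6-> -0.06 | shift now [ 13.4 136.5  -1.4] | after twist [-3.400e+00  1.371e+02 -1.000e-01]
tool axes in world after twist: x [0.05 1.   0.  ] y [ 1.   -0.05  0.  ]
full 480 c [499.4 -25.1] size [76.3 49.7] ang 81.2 z 63.7
empty 1730 c [635.4 -12.8] size [122.1  50.3] ang 87.6 z 63.9
full 673 c [519.8   1.3] size [ 48.  125.9] ang 7.8 z 64.1
empty 2024 c [634.9 -11.5] size [121.1  52.2] ang 87.3 z 64.4
```

```bash
python3 -m pendant '[{"translation":[0,0,0],"twist":[-0.01,0,-0.123],"grip":0.8},{"translation":[-1,25,0],"twist":[0,0,0],"grip":0.8},{"translation":[-1,40,0],"twist":[0,0,0],"grip":0.8},{"translation":[-1,40,0],"twist":[0,0,0],"grip":0.8},{"translation":[0,30,0],"twist":[0,0,0],"grip":0.8},{"translation":[0,0,0],"twist":[0,0,0],"grip":0.8},{"translation":[0,0,0],"twist":[0,0,0],"grip":0.8},{"translation":[0,0,0],"twist":[0,0,0],"grip":0.8},{"translation":[0,0,0],"twist":[0,0,0],"grip":0.8},{"translation":[0,0,0],"twist":[0,0,0],"grip":0.8}]';  python3 g.py 635.3 -12.2 65 -2.7
python3 - <<'E'
from m import *
for n in('side','scene'):
    ci,im,d=shot(n,n+'5.png'); P=cloud(ci,d); Z=P[...,2]
    rect(P,big((Z>.058)&(Z<.07)&(np.abs(P[...,1])<.09)&(P[...,0]<.56)&(P[...,0]>.44)),'full')
ci,im,d=shot('wrist','w5.png'); P=cloud(ci,d); Z=P[...,2]
rect(P,big((Z>.058)&(Z<.07)&(np.abs(P[...,1])<.12)&(P[...,0]<.72)&(P[...,0]>.58)),'empty')
E
```

```text
t: 31.65
tool_pos: [0.6387, -0.0114, 0.1523]
orientation: [2.263, 2.171, 0.009]
force: [-1.1, -0.1, 0.1]
opening: 0.0837
t 31.65 tcp [638.7 -11.4 152.3] open 83.7 F [-1.1 -0.1  0.1]
twist [0.0082 0.0002 0.0057] q6-> -0.05 | shift now [-0.9 -4.  87.3] | after twist [-0.9 -3.3 87.3]
tool axes in world after twist: x [0.05 1.   0.  ] y [ 1.   -0.05  0.  ]
full 706 c [503.7  -3. ] size [120.8  49.9] ang 80.2 z 63.7
full 568 c [521.7  16.2] size [ 47.4 100.5] ang 12.5 z 64.0
empty 8393 c [633.5 -11.4] size [119.4  50.1] ang 87.7 z 63.4
```

```bash
python3 -m pendant '[{"translation":[-1,-4,0],"twist":[0.008,0,0.006],"grip":0.8},{"translation":[0,0,25],"twist":[0,0,0],"grip":0.8},{"translation":[0,0,25],"twist":[0,0,0],"grip":0.8},{"translation":[0,0,25],"twist":[0,0,0],"grip":0.8},{"translation":[0,0,15],"twist":[0,0,0],"grip":0.8},{"translation":[0,0,0],"twist":[0,0,0],"grip":0.8},{"translation":[0,0,0],"twist":[0,0,0],"grip":0.8},{"translation":[0,0,0],"twist":[0,0,0],"grip":0.8},{"translation":[0,0,0],"twist":[0,0,0],"grip":0.8},{"translation":[0,0,0],"twist":[0,0,0],"grip":0.8}]';  python3 g.py 635 -12.2 31 -2.7
```

```text
t: 32.8
tool_pos: [0.638, -0.0131, 0.0676]
orientation: [2.27, 2.161, 0.009]
force: [-0.2, 0.0, 0.3]
opening: 0.0837
t 32.8 tcp [638.  -13.1  67.6] open 83.7 F [-0.2  0.   0.3]
twist [ 0.0095  0.0009 -0.0023] q6-> -0.05 | shift now [ 0.8 -3.4 36.6] | after twist [ 0.8 -3.1 36.6]
tool axes in world after twist: x [0.05 1.   0.  ] y [ 1.   -0.05  0.  ]
```

```bash
python3 -m pendant '[{"translation":[1,-3,10],"twist":[0.009,0.001,-0.002],"grip":0.8},{"translation":[0,0,15],"twist":[0,0,0],"grip":0.8},{"translation":[0,0,8],"twist":[0,0,0],"grip":0.8},{"translation":[0,0,3],"twist":[0,0,0],"grip":0.8},{"translation":[0,0,0],"twist":[0,0,0],"grip":0.8},{"translation":[0,0,0],"twist":[0,0,0],"grip":-1},{"translation":[0,0,0],"twist":[0,0,0],"grip":-1},{"translation":[0,0,0],"twist":[0,0,0],"grip":-1},{"translation":[0,0,0],"twist":[0,0,0],"grip":-1},{"translation":[0,0,0],"twist":[0,0,0],"grip":-1}]' 22;  python3 g.py 635 -12.2 31 -2.7
```

```text
t: 33.8
tool_pos: [0.6356, -0.0119, 0.0294]
orientation: [2.273, 2.168, 0.001]
force: [-0.1, -0.3, -2.6]
opening: 0.0501
t 33.8 tcp [635.6 -11.9  29.4] open 50.1 F [-0.1 -0.3 -2.6]
twist [ 0.0011 -0.0001 -0.    ] q6-> -0.05 | shift now [-0.3 -0.6 -1.6] | after twist [-0.3 -0.6 -1.6]
tool axes in world after twist: x [0.05 1.   0.  ] y [ 1.   -0.05  0.  ]
```

```bash
python3 -m pendant '[{"translation":[0,0,-8],"twist":[0,0,0],"grip":-1},{"translation":[0,0,-20],"twist":[0,0,0],"grip":-1},{"translation":[0,0,-25],"twist":[0,0,0],"grip":-1},{"translation":[0,0,-25],"twist":[0,0,0],"grip":-1},{"translation":[0,0,-25],"twist":[0,0,0],"grip":-1},{"translation":[0,0,-15],"twist":[0,0,-0.04],"grip":-1},{"translation":[-20,-8,0],"twist":[0,0,-0.04],"grip":-1},{"translation":[-35,-12,0],"twist":[0,0,0],"grip":-1},{"translation":[-40,-14,0],"twist":[0,0,0],"grip":-1},{"translation":[-40,-14,0],"twist":[0,0,0],"grip":-1}]';  python3 g.py 543.5 -283.5 140 -7.3
python3 - <<'E'
from m import *
for n in('side','scene'):
    ci=robot.camera_info(n); im,d=robot.read_camera(n); P=cloud(ci,d); Z=P[...,2]
    hsv=cv2.cvtColor(im,cv2.COLOR_RGB2HSV); H,S=hsv[...,0],hsv[...,1]
    m=(S>100)&(H>75)&(H<100)&(Z>.016)&(Z<.028)&(np.abs(P[...,0]-.51)<.12)&(np.abs(P[...,1]+.28)<.13)
    rect(P,m,n+' carton')
E
```

```text
t: 34.8
tool_pos: [0.5918, -0.1462, 0.1574]
orientation: [2.169, 2.269, 0.005]
force: [1.5, 0.2, -1.7]
opening: 0.0496
t 34.8 tcp [ 591.8 -146.2  157.4] open 49.6 F [ 1.5  0.2 -1.7]
twist [ 0.004  -0.001   0.1726] q6-> -0.2 | shift now [-135.   -54.5   17.1] | after twist [-142.3  -30.4   17.4]
tool axes in world after twist: x [0.13 0.99 0.  ] y [ 0.99 -0.13  0.  ]
side carton 1626 c [ 510.  -280.6] size [185.4 137.6] ang 81.4 z 21.5
scene carton 626 c [ 525.  -282.8] size [187.6 111.7] ang 81.0 z 20.9
```

```bash
python3 -m pendant '[{"translation":[0,0,0],"twist":[0.004,0,0.087],"grip":-1},{"translation":[0,0,0],"twist":[0,0,0.086],"grip":-1},{"translation":[-20,-4,0],"twist":[0,0,0],"grip":-1},{"translation":[-35,-8,0],"twist":[0,0,0],"grip":-1},{"translation":[-40,-9,0],"twist":[0,0,0],"grip":-1},{"translation":[-30,-7,0],"twist":[0,0,0],"grip":-1},{"translation":[-17,-2,0],"twist":[0,0,0],"grip":-1},{"translation":[0,0,0],"twist":[0,0,0],"grip":-1},{"translation":[0,0,0],"twist":[0,0,0],"grip":-1},{"translation":[0,0,0],"twist":[0,0,0],"grip":-1}]';  python3 g.py 543 -284 60 -7.4
```

```text
t: 35.9
tool_pos: [0.5414, -0.2873, 0.1615]
orientation: [2.372, 2.058, 0.004]
force: [-0.2, -0.0, -1.7]
opening: 0.0499
t 35.9 tcp [ 541.4 -287.3  161.5] open 49.9 F [-0.2 -0.  -1.7]
twist [ 0.0029 -0.0011 -0.0121] q6-> -0.44 | shift now [  3.4   0.8 101.5] | after twist [  3.5   1.1 101.5]
tool axes in world after twist: x [0.13 0.99 0.  ] y [ 0.99 -0.13  0.  ]
```

```bash
python3 -m pendant '[{"translation":[3,1,0],"twist":[0.003,-0.001,-0.012],"grip":-1},{"translation":[0,0,25],"twist":[0,0,0],"grip":-1},{"translation":[0,0,25],"twist":[0,0,0],"grip":-1},{"translation":[0,0,25],"twist":[0,0,0],"grip":-1},{"translation":[0,0,20],"twist":[0,0,0],"grip":-1},{"translation":[0,0,5],"twist":[0,0,0],"grip":-1},{"translation":[0,0,0],"twist":[0,0,0],"grip":-1},{"translation":[0,0,0],"twist":[0,0,0],"grip":-1},{"translation":[0,0,0],"twist":[0,0,0],"grip":-1},{"translation":[0,0,0],"twist":[0,0,0],"grip":-1}]';  python3 g.py 543 -284 30 -7.4
```

```text
t: 36.9
tool_pos: [0.5505, -0.2759, 0.0637]
orientation: [2.34, 2.088, 0.006]
force: [-0.2, -0.3, -2.0]
opening: 0.0498
t 36.9 tcp [ 550.5 -275.9   63.7] open 49.8 F [-0.2 -0.3 -2. ]
twist [0.0064 0.0009 0.0155] q6-> -0.42 | shift now [-8.9 -6.8 33.6] | after twist [-9.  -6.4 33.7]
tool axes in world after twist: x [0.13 0.99 0.  ] y [ 0.99 -0.13  0.  ]
```

Rack bottom is at about 38 mm, above the rim, so I'll centre it before lowering.

```bash
python3 -m pendant '[{"translation":[-9,-6,0],"twist":[0.006,0.001,0.015],"grip":-1},{"translation":[0,0,0],"twist":[0,0,0],"grip":-1},{"translation":[0,0,8],"twist":[0,0,0],"grip":-1},{"translation":[0,0,0],"twist":[0,0,0],"grip":-1},{"translation":[0,0,0],"twist":[0,0,0],"grip":-1},{"translation":[0,0,0],"twist":[0,0,0],"grip":-1},{"translation":[0,0,0],"twist":[0,0,0],"grip":-1},{"translation":[0,0,0],"twist":[0,0,0],"grip":-1},{"translation":[0,0,0],"twist":[0,0,0],"grip":-1},{"translation":[0,0,0],"twist":[0,0,0],"grip":-1}]';  python3 g.py 543 -284 30 -7.4
```

```text
t: 37.9
tool_pos: [0.5439, -0.2861, 0.0571]
orientation: [2.36, 2.07, 0.001]
force: [-0.2, -0.1, -0.9]
opening: 0.0499
t 37.9 tcp [ 543.9 -286.1   57.1] open 49.9 F [-0.2 -0.1 -0.9]
twist [ 0.0028  0.0012 -0.0017] q6-> -0.44 | shift now [ 2.  -1.2 27.1] | after twist [ 2.  -1.2 27.1]
tool axes in world after twist: x [0.13 0.99 0.  ] y [ 0.99 -0.13  0.  ]
```

```bash
python3 -m pendant '[{"translation":[2,-1,5],"twist":[0.003,0.001,-0.002],"grip":-1},{"translation":[0,0,8],"twist":[0,0,0],"grip":-1},{"translation":[0,0,6],"twist":[0,0,0],"grip":-1},{"translation":[0,0,4],"twist":[0,0,0],"grip":-1},{"translation":[0,0,2],"twist":[0,0,0],"grip":-1},{"translation":[0,0,0],"twist":[0,0,0],"grip":-1},{"translation":[0,0,0],"twist":[0,0,0],"grip":-1},{"translation":[0,0,0],"twist":[0,0,0],"grip":-1},{"translation":[0,0,0],"twist":[0,0,0],"grip":-1},{"translation":[0,0,0],"twist":[0,0,0],"grip":-1}]';  python3 g.py 543 -284 30 -7.4
```

```text
t: 38.9
tool_pos: [0.5431, -0.2837, 0.0297]
orientation: [-2.359, -2.074, 0.001]
force: [0.7, 0.5, -1.1]
opening: 0.0499
t 38.9 tcp [ 543.1 -283.7   29.7] open 49.9 F [ 0.7  0.5 -1.1]
twist [-0.0006  0.0001  0.0006] q6-> -0.44 | shift now [-0.3 -0.1 -0.3] | after twist [-0.3 -0.1 -0.3]
tool axes in world after twist: x [0.13 0.99 0.  ] y [ 0.99 -0.13  0.  ]
```

```bash
python3 -m pendant '[{"translation":[0,0,0],"twist":[0,0,0],"grip":0.6},{"translation":[0,0,0],"twist":[0,0,0],"grip":0.6},{"translation":[0,0,0],"twist":[0,0,0],"grip":0.6},{"translation":[0,0,0],"twist":[0,0,0],"grip":0.6},{"translation":[0,0,-20],"twist":[0,0,0],"grip":0.6},{"translation":[0,0,-35],"twist":[0,0,0],"grip":0.6},{"translation":[0,0,-40],"twist":[0,0,0],"grip":0.6},{"translation":[0,0,-40],"twist":[0,0,0],"grip":0.6},{"translation":[0,0,-30],"twist":[0,0,0],"grip":0.6},{"translation":[0,0,0],"twist":[0,0,0],"grip":0.6}]';  python3 -m pendant '[{"translation":[0,0,0],"twist":[0,0,0.145],"grip":0.6},{"translation":[0,0,0],"twist":[0,0,0.145],"grip":0.6},{"translation":[0,0,0],"twist":[0,0,0.145],"grip":0.6},{"translation":[0,0,0],"twist":[0,0,0.145],"grip":0.6},{"translation":[0,0,0],"twist":[0,0,0.145],"grip":0.6},{"translation":[0,0,0],"twist":[0,0,0.145],"grip":0.6},{"translation":[0,0,0],"twist":[0,0,0.145],"grip":0.6},{"translation":[0,0,0],"twist":[0,0,0.145],"grip":0.6},{"translation":[0,0,0],"twist":[0,0,0.145],"grip":0.6},{"translation":[0,0,0],"twist":[0,0,0.145],"grip":0.6}]'; python3 g.py 462 300 200 82.7
python3 - <<'E'
from m import *
for n in('side','scene','wrist'):
    ci,im,d=shot(n,n+'6.png'); P=cloud(ci,d); Z=P[...,2]
    rect(P,big((Z>.058)&(Z<.07)&(P[...,1]>-.37)&(P[...,1]<-.2)&(P[...,0]>.45)&(P[...,0]<.62)),n+' empty')
    rect(P,big((Z>.115)&(Z<.130)&(P[...,1]>.2)&(P[...,1]<.37)&(P[...,0]<.5)),'box')
    rect(P,big((Z>.113)&(Z<.124)&(P[...,1]>.2)&(P[...,1]<.34)&(P[...,0]>.51)),'can')
E
```

```text
t: 39.9
tool_pos: [0.5423, -0.2832, 0.2001]
orientation: [-2.358, -2.072, 0.002]
force: [0.3, 0.6, 0.9]
opening: 0.0741
t: 40.9
tool_pos: [0.5405, -0.282, 0.1933]
orientation: [-3.136, 0.085, 0.011]
force: [0.3, 0.2, 0.4]
opening: 0.0746
t 40.9 tcp [ 540.5 -282.   193.3] open 74.6 F [0.3 0.2 0.4]
twist [-0.0036  0.0076  0.073 ] q6-> 1.13 | shift now [-110.  -576.9   -3.7] | after twist [-151.8 -567.3   -6.7]
tool axes in world after twist: x [ 0.99 -0.13  0.  ] y [-0.13 -0.99  0.  ]
side empty 2878 c [ 544.1 -284.3] size [119.6  50.3] ang 82.7 z 64.1
box 621 c [459.7 299.3] size [58.1 60.1] ang 82.3 z 122.7
can 506 c [558.2 278.4] size [60.6 58.6] ang 44.8 z 118.7
scene empty 1512 c [ 542.9 -282.8] size [122.7  54.6] ang 82.6 z 64.4
box 1075 c [458.6 301.4] size [55.9 64. ] ang 82.5 z 123.3
can 1025 c [556.6 280. ] size [59.7 59.6] ang 22.5 z 119.3
wrist empty 6616 c [ 542.1 -282.9] size [120.   50.3] ang 82.8 z 63.4
box few 0
can few 0
```

```bash
python3 -m pendant '[{"translation":[0,0,-10],"twist":[-0.004,0.008,0.073],"grip":0.7},{"translation":[-12,-30,0],"twist":[0,0,0],"grip":0.7},{"translation":[-14,-47,0],"twist":[0,0,0],"grip":0.7},{"translation":[-14,-47,0],"twist":[0,0,0],"grip":0.7},{"translation":[-14,-47,0],"twist":[0,0,0],"grip":0.7},{"translation":[-14,-47,0],"twist":[0,0,0],"grip":0.7},{"translation":[-14,-47,0],"twist":[0,0,0],"grip":0.7},{"translation":[-14,-47,0],"twist":[0,0,0],"grip":0.7},{"translation":[-14,-47,0],"twist":[0,0,0],"grip":0.7},{"translation":[-14,-47,0],"twist":[0,0,0],"grip":0.7}]'; python3 g.py 459.5 299.5 200 82.7
```

```text
t: 42.05
tool_pos: [0.4528, 0.1385, 0.2002]
orientation: [3.139, -0.121, 0.002]
force: [1.7, 0.2, -0.6]
opening: 0.0792
t 42.05 tcp [452.8 138.5 200.2] open 79.2 F [ 1.7  0.2 -0.6]
twist [ 0.0001 -0.0014  0.0501] q6-> 1.89 | shift now [  -5.7 -161.1    0.2] | after twist [ -13.8 -160.6    0.2]
tool axes in world after twist: x [ 0.99 -0.13  0.  ] y [-0.13 -0.99  0.  ]
```

```bash
python3 -m pendant '[{"translation":[-2,-35,0],"twist":[0,-0.001,0.05],"grip":0.7},{"translation":[-3,-45,0],"twist":[0,0,0],"grip":0.7},{"translation":[-3,-45,0],"twist":[0,0,0],"grip":0.7},{"translation":[-3,-30,0],"twist":[0,0,0],"grip":0.7},{"translation":[0,0,0],"twist":[0,0,0],"grip":0.7},{"translation":[0,0,0],"twist":[0,0,0],"grip":0.7},{"translation":[0,0,0],"twist":[0,0,0],"grip":0.7},{"translation":[0,0,0],"twist":[0,0,0],"grip":0.7},{"translation":[0,0,0],"twist":[0,0,0],"grip":0.7},{"translation":[0,0,0],"twist":[0,0,0],"grip":0.7}]'; python3 g.py 459.5 299.5 100 82.7
```

```text
t: 43.05
tool_pos: [0.4551, 0.3026, 0.1992]
orientation: [-3.138, 0.141, -0.002]
force: [0.4, -0.3, 0.0]
opening: 0.0792
t 43.05 tcp [455.1 302.6 199.2] open 79.2 F [ 0.4 -0.3  0. ]
twist [-0.0005 -0.0011  0.0377] q6-> 2.19 | shift now [ 4.6  2.7 99.2] | after twist [ 4.8  2.5 99.2]
tool axes in world after twist: x [ 0.99 -0.13  0.  ] y [-0.13 -0.99  0.  ]
```

```bash
python3 -m pendant '[{"translation":[4,2,0],"twist":[0,-0.001,0.038],"grip":0.7},{"translation":[0,0,0],"twist":[0,0,0],"grip":0.7},{"translation":[0,0,20],"twist":[0,0,0],"grip":0.7},{"translation":[0,0,25],"twist":[0,0,0],"grip":0.7},{"translation":[0,0,25],"twist":[0,0,0],"grip":0.7},{"translation":[0,0,20],"twist":[0,0,0],"grip":0.7},{"translation":[0,0,0],"twist":[0,0,0],"grip":0.7},{"translation":[0,0,0],"twist":[0,0,0],"grip":0.7},{"translation":[0,0,0],"twist":[0,0,0],"grip":0.7},{"translation":[0,0,0],"twist":[0,0,0],"grip":0.7}]'; python3 g.py 459.5 299.5 74 82.7
```

```text
t: 44.05
tool_pos: [0.4632, 0.2992, 0.1114]
orientation: [-3.13, 0.214, -0.01]
force: [0.5, -0.1, -0.1]
opening: 0.0795
t 44.05 tcp [463.2 299.2 111.4] open 79.5 F [ 0.5 -0.1 -0.1]
twist [-0.0045 -0.0061 -0.0088] q6-> 2.18 | shift now [-4.   0.4 37.4] | after twist [-3.7  0.2 37.4]
tool axes in world after twist: x [ 0.99 -0.13  0.  ] y [-0.13 -0.99  0.  ]
```

```bash
python3 -m pendant '[{"translation":[-4,0,10],"twist":[-0.004,-0.006,-0.008],"grip":0.7},{"translation":[0,0,15],"twist":[0,0,0],"grip":0.7},{"translation":[0,0,10],"twist":[0,0,0],"grip":0.7},{"translation":[0,0,0],"twist":[0,0,0],"grip":0.7},{"translation":[0,0,0],"twist":[0,0,0],"grip":0.7},{"translation":[0,0,0],"twist":[0,0,0],"grip":0.7},{"translation":[0,0,0],"twist":[0,0,0],"grip":-1},{"translation":[0,0,0],"twist":[0,0,0],"grip":-1},{"translation":[0,0,0],"twist":[0,0,0],"grip":-1},{"translation":[0,0,0],"twist":[0,0,0],"grip":-1}]' 18; python3 g.py 459.5 299.5 74 82.7
```

```text
t: 45.05
tool_pos: [0.4605, 0.3008, 0.0758]
orientation: [-3.133, 0.2, -0.005]
force: [-0.3, 0.2, -1.5]
opening: 0.0559
t 45.05 tcp [460.5 300.8  75.8] open 55.9 F [-0.3  0.2 -1.5]
twist [-0.0025 -0.0028  0.0001] q6-> 2.18 | shift now [-0.8  1.4  1.8] | after twist [-0.8  1.4  1.8]
tool axes in world after twist: x [ 0.99 -0.13  0.  ] y [-0.13 -0.99  0.  ]
```

```bash
python3 -m pendant '[{"translation":[0,0,-10],"twist":[0,0,0],"grip":-1},{"translation":[0,0,-25],"twist":[0,0,0],"grip":-1},{"translation":[0,0,-35],"twist":[0,0,0],"grip":-1},{"translation":[0,0,-35],"twist":[0,0,0],"grip":-1},{"translation":[0,0,-30],"twist":[0,0,0],"grip":-1},{"translation":[0,0,-20],"twist":[0,0,0],"grip":-1},{"translation":[6,20,0],"twist":[0,0,0],"grip":-1},{"translation":[6,40,0],"twist":[0,0,0],"grip":-1},{"translation":[6,45,0],"twist":[0,0,0],"grip":-1},{"translation":[6,45,0],"twist":[0,0,0],"grip":-1}]'; python3 -m pendant '[{"translation":[6,45,-5],"twist":[0,0,0],"grip":-1},{"translation":[6,45,0],"twist":[0,0,0],"grip":-1},{"translation":[6,45,-5],"twist":[0,0,0],"grip":-1},{"translation":[6,45,0],"twist":[0,0,0],"grip":-1},{"translation":[6,45,-5],"twist":[0,0,0],"grip":-1},{"translation":[6,45,0],"twist":[0,0,0],"grip":-1},{"translation":[6,40,0],"twist":[0,0,0],"grip":-1},{"translation":[6,30,0],"twist":[0,0,0],"grip":-1},{"translation":[0,0,0],"twist":[0,0,0],"grip":-1},{"translation":[0,0,0],"twist":[0,0,0],"grip":-1}]'; python3 g.py 473.6 -323.5 200 82.7
```

```text
t: 46.05
tool_pos: [0.4637, 0.1486, 0.2433]
orientation: [-3.132, 0.186, -0.009]
force: [1.6, -1.0, -1.7]
opening: 0.0557
t: 47.05
tool_pos: [0.4672, -0.214, 0.2665]
orientation: [-3.135, 0.195, -0.023]
force: [0.1, 0.2, -1.2]
opening: 0.0558
t 47.05 tcp [ 467.2 -214.   266.5] open 55.8 F [ 0.1  0.2 -1.2]
twist [-0.0016 -0.0144  0.0029] q6-> 1.16 | shift now [ 19.  107.9  66.6] | after twist [ 20.3 107.8  66.5]
tool axes in world after twist: x [ 0.99 -0.13  0.  ] y [-0.13 -0.99  0.  ]
```

```bash
python3 -m pendant '[{"translation":[6,35,0],"twist":[-0.002,-0.014,0.003],"grip":-1},{"translation":[7,40,0],"twist":[0,0,0],"grip":-1},{"translation":[7,33,0],"twist":[0,0,0],"grip":-1},{"translation":[0,0,0],"twist":[0,0,0],"grip":-1},{"translation":[0,0,25],"twist":[0,0,0],"grip":-1},{"translation":[0,0,30],"twist":[0,0,0],"grip":-1},{"translation":[0,0,25],"twist":[0,0,0],"grip":-1},{"translation":[0,0,0],"twist":[0,0,0],"grip":-1},{"translation":[0,0,0],"twist":[0,0,0],"grip":-1},{"translation":[0,0,0],"twist":[0,0,0],"grip":-1}]'; python3 g.py 473.6 -323.5 110 82.7
```

```text
t: 48.05
tool_pos: [0.4785, -0.3148, 0.1915]
orientation: [3.136, -0.18, 0.01]
force: [0.3, -0.0, -1.0]
opening: 0.0558
t 48.05 tcp [ 478.5 -314.8  191.5] open 55.8 F [ 0.3 -0.  -1. ]
twist [-0.0002 -0.0061  0.0128] q6-> 1.02 | shift now [-4.4  9.2 81.5] | after twist [-3.8  9.2 81.5]
tool axes in world after twist: x [ 0.99 -0.13  0.  ] y [-0.13 -0.99  0.  ]
```

```bash
python3 -m pendant '[{"translation":[-4,9,0],"twist":[0,-0.006,0.013],"grip":-1},{"translation":[0,0,0],"twist":[0,0,0],"grip":-1},{"translation":[0,0,15],"twist":[0,0,0],"grip":-1},{"translation":[0,0,20],"twist":[0,0,0],"grip":-1},{"translation":[0,0,10],"twist":[0,0,0],"grip":-1},{"translation":[0,0,0],"twist":[0,0,0],"grip":-1},{"translation":[0,0,0],"twist":[0,0,0],"grip":-1},{"translation":[0,0,0],"twist":[0,0,0],"grip":-1},{"translation":[0,0,0],"twist":[0,0,0],"grip":-1},{"translation":[0,0,0],"twist":[0,0,0],"grip":-1}]'; python3 g.py 473.6 -323.5 110 82.7
```

```text
t: 49.05
tool_pos: [0.476, -0.3265, 0.1503]
orientation: [3.129, -0.203, 0.012]
force: [-0.1, -0.2, -1.5]
opening: 0.0559
t 49.05 tcp [ 476.  -326.5  150.3] open 55.9 F [-0.1 -0.2 -1.5]
twist [ 0.005 -0.008 -0.002] q6-> 1.01 | shift now [-3.1 -2.9 40.2] | after twist [-2.7 -2.7 40.3]
tool axes in world after twist: x [ 0.99 -0.13  0.  ] y [-0.13 -0.99  0.  ]
```

```bash
python3 -m pendant '[{"translation":[-3,-3,0],"twist":[0.005,-0.008,-0.002],"grip":-1},{"translation":[0,0,12],"twist":[0,0,0],"grip":-1},{"translation":[0,0,0],"twist":[0,0,0],"grip":-1},{"translation":[-0.5,0,12],"twist":[0,0,0],"grip":-1},{"translation":[0,0,0],"twist":[0,0,0],"grip":-1},{"translation":[-0.5,0,12],"twist":[0,0,0],"grip":-1},{"translation":[0,0,0],"twist":[0,0,0],"grip":-1},{"translation":[0,0,0],"twist":[0,0,0],"grip":-1},{"translation":[0,0,0],"twist":[0,0,0],"grip":-1},{"translation":[0,0,0],"twist":[0,0,0],"grip":-1}]'; python3 g.py 473.6 -323.5 78 82.7
```

```text
t: 50.05
tool_pos: [0.4721, -0.3226, 0.111]
orientation: [-3.135, 0.2, 0.001]
force: [-0.4, -0.3, -1.5]
opening: 0.0562
t 50.05 tcp [ 472.1 -322.6  111. ] open 56.2 F [-0.4 -0.3 -1.5]
twist [-0.0004  0.0007  0.0002] q6-> 1.01 | shift now [ 1.7  0.7 33. ] | after twist [ 1.6  0.7 33. ]
tool axes in world after twist: x [ 0.99 -0.13  0.  ] y [-0.13 -0.99  0.  ]
```

```bash
python3 -m pendant '[{"translation":[1.5,0.7,10],"twist":[0,0,0],"grip":-1},{"translation":[0,0,0],"twist":[0,0,0],"grip":-1},{"translation":[0,0,10],"twist":[0,0,0],"grip":-1},{"translation":[0,0,0],"twist":[0,0,0],"grip":-1},{"translation":[0,0,7],"twist":[0,0,0],"grip":-1},{"translation":[0,0,0],"twist":[0,0,0],"grip":-1},{"translation":[0,0,3],"twist":[0,0,0],"grip":-1},{"translation":[0,0,0],"twist":[0,0,0],"grip":-1},{"translation":[0,0,0],"twist":[0,0,0],"grip":-1},{"translation":[0,0,0],"twist":[0,0,0],"grip":-1}]'; python3 g.py 473.6 -323.5 77 82.7
```

```text
t: 51.05
tool_pos: [0.4739, -0.3238, 0.0787]
orientation: [-3.135, 0.2, 0.0]
force: [0.7, -0.7, -1.3]
opening: 0.0557
t 51.05 tcp [ 473.9 -323.8   78.7] open 55.7 F [ 0.7 -0.7 -1.3]
twist [-0.      0.0001  0.0003] q6-> 1.01 | shift now [-0.3 -0.3  1.7] | after twist [-0.3 -0.3  1.7]
tool axes in world after twist: x [ 0.99 -0.13  0.  ] y [-0.13 -0.99  0.  ]
```

Now lower 1.5 mm, release and rise.

```bash
python3 -m pendant '[{"translation":[0,0,1.5],"twist":[0,0,0],"grip":-1},{"translation":[0,0,0.5],"twist":[0,0,0],"grip":-1},{"translation":[0,0,0],"twist":[0,0,0],"grip":-1},{"translation":[0,0,0],"twist":[0,0,0],"grip":0.6},{"translation":[0,0,0],"twist":[0,0,0],"grip":0.6},{"translation":[0,0,0],"twist":[0,0,0],"grip":0.6},{"translation":[0,0,-20],"twist":[0,0,0],"grip":0.6},{"translation":[0,0,-35],"twist":[0,0,0],"grip":0.6},{"translation":[0,0,-40],"twist":[0,0,0],"grip":0.6},{"translation":[0,0,-30],"twist":[0,0,0],"grip":0.6}]'; python3 g.py 555 278.5 205 82.7
python3 - <<'E'
from m import *
for n in('side','scene','wrist'):
    ci,im,d=shot(n,n+'7.png'); P=cloud(ci,d); Z=P[...,2]
    rect(P,big((Z>.115)&(Z<.130)&(P[...,1]<-.25)&(P[...,1]>-.4)&(P[...,0]<.53)&(P[...,0]>.4)),n+' box')
    rect(P,big((Z>.058)&(Z<.07)&(P[...,1]>-.37)&(P[...,1]<-.2)&(P[...,0]>.51)&(P[...,0]<.62)),n+' empty')
E
```

```text
t: 52.05
tool_pos: [0.4712, -0.3216, 0.2002]
orientation: [-3.13, 0.199, 0.012]
force: [0.1, -0.0, 0.2]
opening: 0.0744
t 52.05 tcp [ 471.2 -321.6  200.2] open 74.4 F [ 0.1 -0.   0.2]
twist [-0.0051  0.0082  0.0002] q6-> 1.01 | shift now [   7.  -605.9   -1.7] | after twist [   6.9 -605.9   -4.8]
tool axes in world after twist: x [ 0.99 -0.13  0.  ] y [-0.13 -0.99  0.  ]
side box 284 c [ 469.4 -349.8] size [ 4.5 59.2] ang 82.8 z 122.9
side empty 1208 c [ 545.4 -284.9] size [119.6  49.2] ang 81.7 z 64.1
scene box 872 c [ 473.  -322.4] size [58.7 64. ] ang 82.4 z 124.1
scene empty 1503 c [ 543.4 -283. ] size [122.4  53.3] ang 82.8 z 64.4
wrist box 5038 c [ 471.5 -322.8] size [56.1 60.2] ang 82.4 z 123.3
wrist empty 7128 c [ 541.6 -282.9] size [119.7  49.7] ang 82.8 z 63.5
```

```bash
python3 -m pendant '[{"translation":[1,-20,-5],"twist":[-0.005,0.008,0],"grip":0.7},{"translation":[0,-45,0],"twist":[0,0,0],"grip":0.7},{"translation":[0,-50,0],"twist":[0,0,0],"grip":0.7},{"translation":[0,-50,0],"twist":[0,0,0],"grip":0.7},{"translation":[0,-50,0],"twist":[0,0,0],"grip":0.7},{"translation":[0,-50,0],"twist":[0,0,0],"grip":0.7},{"translation":[0,-50,0],"twist":[0,0,0],"grip":0.7},{"translation":[0,-50,0],"twist":[0,0,0],"grip":0.7},{"translation":[0,-50,0],"twist":[0,0,0],"grip":0.7},{"translation":[0,-50,0],"twist":[0,0,0],"grip":0.7}]'; python3 g.py 555 278.5 200 82.7
```

```text
t: 53.2
tool_pos: [0.526, 0.1383, 0.1895]
orientation: [3.133, -0.218, -0.023]
force: [1.9, -0.3, -0.2]
opening: 0.079
t 53.2 tcp [526.  138.3 189.5] open 79.0 F [ 1.9 -0.3 -0.2]
twist [ 0.0022  0.0146 -0.0114] q6-> 1.86 | shift now [   9.1 -142.8  -11. ] | after twist [  10.9 -142.7  -10.5]
tool axes in world after twist: x [ 0.99 -0.13  0.  ] y [-0.13 -0.99  0.  ]
```

```bash
python3 -m pendant '[{"translation":[3,-35,0],"twist":[0.002,0.015,-0.011],"grip":0.7},{"translation":[4,-45,0],"twist":[0,0,0],"grip":0.7},{"translation":[4,-40,0],"twist":[0,0,0],"grip":0.7},{"translation":[2,-18,0],"twist":[0,0,0],"grip":0.7},{"translation":[0,0,0],"twist":[0,0,0],"grip":0.7},{"translation":[0,0,0],"twist":[0,0,0],"grip":0.7},{"translation":[0,0,15],"twist":[0,0,0],"grip":0.7},{"translation":[0,0,15],"twist":[0,0,0],"grip":0.7},{"translation":[0,0,0],"twist":[0,0,0],"grip":0.7},{"translation":[0,0,0],"twist":[0,0,0],"grip":0.7}]'; python3 g.py 555 278.5 100 82.7
python3 - <<'E'
from m import *
ci,im,d=shot('wrist','w8.png'); P=cloud(ci,d); Z=P[...,2]
rect(P,big((Z>.113)&(Z<.124)&(P[...,1]>.2)&(P[...,1]<.37)),'can')
E
```

```text
t: 54.2
tool_pos: [0.5489, 0.2795, 0.1415]
orientation: [3.128, -0.193, -0.026]
force: [-0.8, 0.3, 0.9]
opening: 0.0789
t 54.2 tcp [548.9 279.5 141.5] open 78.9 F [-0.8  0.3  0.9]
twist [0.0088 0.0162 0.0044] q6-> 2.09 | shift now [ 6.9 -0.1 41.4] | after twist [ 6.2  0.2 41.5]
tool axes in world after twist: x [ 0.99 -0.13  0.  ] y [-0.13 -0.99  0.  ]
can 6470 c [555.2 280.7] size [58.8 59.1] ang 35.4 z 118.3
```

```bash
python3 -m pendant '[{"translation":[6,0,0],"twist":[0.009,0.016,0.004],"grip":0.7},{"translation":[0,0,0],"twist":[0,0,0],"grip":0.7},{"translation":[0,0,15],"twist":[0,0,0],"grip":0.7},{"translation":[0,0,0],"twist":[0,0,0],"grip":0.7},{"translation":[0,0,15],"twist":[0,0,0],"grip":0.7},{"translation":[0,0,0],"twist":[0,0,0],"grip":0.7},{"translation":[0,0,15],"twist":[0,0,0],"grip":0.7},{"translation":[0,0,0],"twist":[0,0,0],"grip":0.7},{"translation":[0,0,0],"twist":[0,0,0],"grip":0.7},{"translation":[0,0,0],"twist":[0,0,0],"grip":0.7}]'; python3 g.py 555.5 279.3 73 82.7
```

```text
t: 55.25
tool_pos: [0.5557, 0.2784, 0.0928]
orientation: [-3.134, 0.201, -0.003]
force: [-0.3, -0.1, 0.8]
opening: 0.0792
t 55.25 tcp [555.7 278.4  92.8] open 79.2 F [-0.3 -0.1  0.8]
twist [-0.0012 -0.0017 -0.0005] q6-> 2.08 | shift now [-0.4 -0.9 19.8] | after twist [-0.3 -0.9 19.8]
tool axes in world after twist: x [ 0.99 -0.13  0.  ] y [-0.13 -0.99  0.  ]
```

```bash
python3 -m pendant '[{"translation":[0,-1,10],"twist":[-0.001,-0.002,0],"grip":0.7},{"translation":[0,0,0],"twist":[0,0,0],"grip":0.7},{"translation":[0,0,8],"twist":[0,0,0],"grip":0.7},{"translation":[0,0,0],"twist":[0,0,0],"grip":0.7},{"translation":[0,0,0],"twist":[0,0,0],"grip":0.7},{"translation":[0,0,0],"twist":[0,0,0],"grip":-1},{"translation":[0,0,0],"twist":[0,0,0],"grip":-1},{"translation":[0,0,0],"twist":[0,0,0],"grip":-1},{"translation":[0,0,0],"twist":[0,0,0],"grip":-1},{"translation":[0,0,0],"twist":[0,0,0],"grip":-1}]' 25; python3 g.py 555.5 279.3 73 82.7
```

```text
t: 56.25
tool_pos: [0.5567, 0.2799, 0.0745]
orientation: [-3.134, 0.201, -0.002]
force: [0.1, 0.8, -1.3]
opening: 0.0593
t 56.25 tcp [556.7 279.9  74.5] open 59.3 F [ 0.1  0.8 -1.3]
twist [-0.0013 -0.0014 -0.0005] q6-> 2.08 | shift now [-1.2  0.8  1.5] | after twist [-1.2  0.8  1.5]
tool axes in world after twist: x [ 0.99 -0.13  0.  ] y [-0.13 -0.99  0.  ]
```

```bash
python3 -m pendant '[{"translation":[0,0,-10],"twist":[0,0,0],"grip":-1},{"translation":[0,0,-25],"twist":[0,0,0],"grip":-1},{"translation":[0,0,-35],"twist":[0,0,0],"grip":-1},{"translation":[0,0,-35],"twist":[0,0,0],"grip":-1},{"translation":[0,0,-30],"twist":[0,0,0],"grip":-1},{"translation":[0,0,-20],"twist":[0,0,0],"grip":-1},{"translation":[0,20,0],"twist":[0,0,0],"grip":-1},{"translation":[0,40,0],"twist":[0,0,0],"grip":-1},{"translation":[0,45,0],"twist":[0,0,0],"grip":-1},{"translation":[0,45,0],"twist":[0,0,0],"grip":-1}]'; python3 -m pendant '[{"translation":[0,45,0],"twist":[0,0,0],"grip":-1},{"translation":[0,45,-5],"twist":[0,0,0],"grip":-1},{"translation":[0,45,0],"twist":[0,0,0],"grip":-1},{"translation":[0,45,-5],"twist":[0,0,0],"grip":-1},{"translation":[0,45,0],"twist":[0,0,0],"grip":-1},{"translation":[0,40,0],"twist":[0,0,0],"grip":-1},{"translation":[0,30,0],"twist":[0,0,0],"grip":-1},{"translation":[0,20,0],"twist":[0,0,0],"grip":-1},{"translation":[0,0,0],"twist":[0,0,0],"grip":-1},{"translation":[0,0,0],"twist":[0,0,0],"grip":-1}]'; python3 g.py 486.5 -227.2 200 82.7
```

```text
t: 57.25
tool_pos: [0.5343, 0.1312, 0.2384]
orientation: [-3.136, 0.187, 0.003]
force: [1.7, -0.3, -3.0]
opening: 0.0598
t: 58.25
tool_pos: [0.4896, -0.1994, 0.2546]
orientation: [3.133, -0.198, 0.001]
force: [0.0, -0.1, -3.6]
opening: 0.0595
t 58.25 tcp [ 489.6 -199.4  254.6] open 59.5 F [ 0.  -0.1 -3.6]
twist [ 0.0025 -0.0007  0.0013] q6-> 1.22 | shift now [ 0.4 27.9 54.6] | after twist [ 0.5 28.  54.6]
tool axes in world after twist: x [ 0.99 -0.13  0.  ] y [-0.13 -0.99  0.  ]
```

```bash
python3 -m pendant '[{"translation":[0,28,0],"twist":[0.002,0,0.001],"grip":-1},{"translation":[0,0,0],"twist":[0,0,0],"grip":-1},{"translation":[0,0,20],"twist":[0,0,0],"grip":-1},{"translation":[0,0,0],"twist":[0,0,0],"grip":-1},{"translation":[0,0,20],"twist":[0,0,0],"grip":-1},{"translation":[0,0,0],"twist":[0,0,0],"grip":-1},{"translation":[0,0,20],"twist":[0,0,0],"grip":-1},{"translation":[0,0,0],"twist":[0,0,0],"grip":-1},{"translation":[0,0,20],"twist":[0,0,0],"grip":-1},{"translation":[0,0,0],"twist":[0,0,0],"grip":-1}]'; python3 g.py 486.5 -227.2 120 82.7
```

```text
t: 59.25
tool_pos: [0.4907, -0.2195, 0.183]
orientation: [3.136, -0.185, 0.012]
force: [-1.1, -0.5, -4.3]
opening: 0.0597
t 59.25 tcp [ 490.7 -219.5  183. ] open 59.7 F [-1.1 -0.5 -4.3]
twist [-0.0001 -0.0078  0.0098] q6-> 1.18 | shift now [-3.7  8.1 63. ] | after twist [-3.2  8.2 63. ]
tool axes in world after twist: x [ 0.99 -0.13  0.  ] y [-0.13 -0.99  0.  ]
```

```bash
python3 -m pendant '[{"translation":[-3,8,0],"twist":[0,-0.008,0.01],"grip":-1},{"translation":[0,0,0],"twist":[0,0,0],"grip":-1},{"translation":[0,0,20],"twist":[0,0,0],"grip":-1},{"translation":[0,0,0],"twist":[0,0,0],"grip":-1},{"translation":[0,0,15],"twist":[0,0,0],"grip":-1},{"translation":[0,0,0],"twist":[0,0,0],"grip":-1},{"translation":[0,0,15],"twist":[0,0,0],"grip":-1},{"translation":[0,0,0],"twist":[0,0,0],"grip":-1},{"translation":[0,0,0],"twist":[0,0,0],"grip":-1},{"translation":[0,0,0],"twist":[0,0,0],"grip":-1}]'; python3 g.py 486.5 -227.2 76 82.7
```

```text
t: 60.25
tool_pos: [0.491, -0.2305, 0.1418]
orientation: [3.13, -0.202, 0.016]
force: [-0.3, 0.3, -3.8]
opening: 0.0595
t 60.25 tcp [ 491.  -230.5  141.8] open 59.5 F [-0.3  0.3 -3.8]
twist [ 0.0045 -0.0103 -0.0014] q6-> 1.16 | shift now [-5.6 -3.  65.7] | after twist [-4.9 -2.7 65.8]
tool axes in world after twist: x [ 0.99 -0.13  0.  ] y [-0.13 -0.99  0.  ]
```

```bash
python3 -m pendant '[{"translation":[-5,-3,0],"twist":[0.005,-0.01,-0.001],"grip":-1},{"translation":[0,0,0],"twist":[0,0,0],"grip":-1},{"translation":[0,0,12],"twist":[0,0,0],"grip":-1},{"translation":[0,0,0],"twist":[0,0,0],"grip":-1},{"translation":[0,0,12],"twist":[0,0,0],"grip":-1},{"translation":[0,0,0],"twist":[0,0,0],"grip":-1},{"translation":[0,0,10],"twist":[0,0,0],"grip":-1},{"translation":[0,0,0],"twist":[0,0,0],"grip":-1},{"translation":[0,0,0],"twist":[0,0,0],"grip":-1},{"translation":[0,0,0],"twist":[0,0,0],"grip":-1}]'; python3 g.py 486.5 -227.2 76 82.7
```

```text
t: 61.25
tool_pos: [0.4861, -0.2264, 0.1047]
orientation: [-3.134, 0.2, 0.001]
force: [0.8, 0.2, -3.2]
opening: 0.0596
t 61.25 tcp [ 486.1 -226.4  104.7] open 59.6 F [ 0.8  0.2 -3.2]
twist [-0.0009  0.0006 -0.0002] q6-> 1.17 | shift now [ 0.5  0.7 28.7] | after twist [ 0.5  0.7 28.7]
tool axes in world after twist: x [ 0.99 -0.13  0.  ] y [-0.13 -0.99  0.  ]
```

```bash
python3 -m pendant '[{"translation":[0.5,0.7,8],"twist":[0,0,0],"grip":-1},{"translation":[0,0,0],"twist":[0,0,0],"grip":-1},{"translation":[0,0,8],"twist":[0,0,0],"grip":-1},{"translation":[0,0,0],"twist":[0,0,0],"grip":-1},{"translation":[0,0,6],"twist":[0,0,0],"grip":-1},{"translation":[0,0,0],"twist":[0,0,0],"grip":-1},{"translation":[0,0,4],"twist":[0,0,0],"grip":-1},{"translation":[0,0,0],"twist":[0,0,0],"grip":-1},{"translation":[0,0,0],"twist":[0,0,0],"grip":-1},{"translation":[0,0,0],"twist":[0,0,0],"grip":-1}]'; python3 g.py 486.5 -227.2 76 82.7
```

```text
t: 62.25
tool_pos: [0.487, -0.2275, 0.077]
orientation: [-3.135, 0.2, -0.001]
force: [-0.1, -0.6, -3.5]
opening: 0.0593
t 62.25 tcp [ 487.  -227.5   77. ] open 59.3 F [-0.1 -0.6 -3.5]
twist [-0.0005 -0.0005 -0.0003] q6-> 1.17 | shift now [-0.5 -0.3  1. ] | after twist [-0.5 -0.3  1. ]
tool axes in world after twist: x [ 0.99 -0.13  0.  ] y [-0.13 -0.99  0.  ]
```

```bash
python3 -m pendant '[{"translation":[0,0,1],"twist":[0,0,0],"grip":-1},{"translation":[0,0,0.5],"twist":[0,0,0],"grip":-1},{"translation":[0,0,0],"twist":[0,0,0],"grip":-1},{"translation":[0,0,0],"twist":[0,0,0],"grip":0.6},{"translation":[0,0,0],"twist":[0,0,0],"grip":0.6},{"translation":[0,0,0],"twist":[0,0,0],"grip":0.6},{"translation":[0,0,-20],"twist":[0,0,0],"grip":0.6},{"translation":[0,0,-35],"twist":[0,0,0],"grip":0.6},{"translation":[0,0,-40],"twist":[0,0,0],"grip":0.6},{"translation":[0,0,-40],"twist":[0,0,0],"grip":0.6}]'; python3 -m pendant '[{"translation":[0,-20,-10],"twist":[0,0,0],"grip":0.6},{"translation":[0,-45,-10],"twist":[0,0,0],"grip":0.6},{"translation":[0,-50,0],"twist":[0,0,0],"grip":0.6},{"translation":[0,-50,0],"twist":[0,0,0],"grip":0.6},{"translation":[0,-50,0],"twist":[0,0,0],"grip":0.6},{"translation":[0,-50,0],"twist":[0,0,0],"grip":0.6},{"translation":[0,-50,0],"twist":[0,0,0],"grip":0.6},{"translation":[0,-50,0],"twist":[0,0,0],"grip":0.6},{"translation":[0,-40,0],"twist":[0,0,0],"grip":0.6},{"translation":[0,0,0],"twist":[0,0,0],"grip":0.6}]'
python3 - <<'E'
from m import *
for n in('side','scene'):
    ci,im,d=shot(n,n+'9.png'); P=cloud(ci,d); Z=P[...,2]
    rect(P,big((Z>.1205)&(Z<.130)&(P[...,1]<-.25)&(P[...,1]>-.4)&(P[...,0]<.53)&(P[...,0]>.4)),n+' box')
    rect(P,big((Z>.113)&(Z<.126)&(P[...,1]<-.17)&(P[...,1]>-.275)&(P[...,0]<.53)&(P[...,0]>.45)),n+' can')
    rect(P,big((Z>.058)&(Z<.07)&(P[...,1]>-.37)&(P[...,1]<-.2)&(P[...,0]>.51)&(P[...,0]<.62)),n+' empty')
    rect(P,big((Z>.058)&(Z<.07)&(np.abs(P[...,1])<.09)&(P[...,0]<.56)&(P[...,0]>.44)),n+' full')
E
```

```text
t: 63.25
tool_pos: [0.4841, -0.2259, 0.2095]
orientation: [-3.131, 0.2, 0.012]
force: [0.1, 0.3, 1.0]
opening: 0.0744
t: 64.25
tool_pos: [0.5431, 0.1803, 0.2447]
orientation: [3.134, -0.21, 0.027]
force: [-0.0, -1.1, 0.5]
opening: 0.0746
side box 2451 c [ 473.2 -323.6] size [56.5 60. ] ang 82.5 z 124.0
side can 1568 c [ 487.1 -228.7] size [58.6 58.4] ang 84.0 z 119.9
side empty 3347 c [ 544.2 -284.5] size [119.5  50.6] ang 82.8 z 64.0
side full 518 c [503.5  -4.4] size [120.   49.9] ang 80.2 z 63.7
scene box 751 c [ 472.7 -323.2] size [58.  64.1] ang 82.5 z 124.4
scene can 706 c [ 487.  -227.4] size [61.  58.2] ang 28.0 z 120.3
scene empty 1494 c [ 543.8 -283.1] size [121.8  52.8] ang 83.1 z 64.4
scene full 682 c [504.5  -1.5] size [120.   50.5] ang 80.4 z 64.1
```

View pics/side9.png

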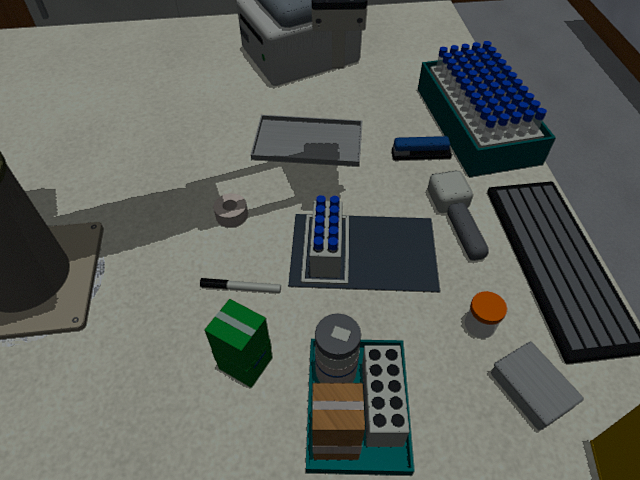

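The final view shows the full rack in the frame at (327,240), the empty rack at the back of the carton (386,390), and the box (338,420) and canister (338,340) back in front. The measurements match the start positions to about 1 mm, so I'm handing it in.

```bash
python3 -c "
from plant import robot
print(robot.read_state()['dq']); print(robot.close_job())"
```

```text
[-0.04488721 -0.01633138  0.01776579 -0.00862139  0.00238144 -0.01103175]
the job is handed in; nothing more can be done
None
```

The rack swap is done and handed in at about 64 s of the 152 s allowed. The order was as asked: box and canister to the tray, full rack into the docking frame, empty rack to the carton's back place, then box and canister back in front.

The last camera checks, with the arm clear of everything:

| Item | Result |
|---|---|
| Swab box | within about 1 mm of its start, same angle as at the start to within about 0.5° |
| Canister | within about 1 mm of its start (side camera), within 2 mm (scene camera) |
| Empty rack | about 1.5 mm from the back place, square to the carton to about 1° |
| Full rack | flat in the frame, about 1–3 mm off its centre |

All four tops are at the heights expected for standing upright.

The side and scene cameras disagreed by up to about 3 mm in places. The wrist camera read about 2 mm lower in x than the fixed cameras. All of these differences are well inside the tolerances. No check failed, but the hand-in reports no verdict.

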